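Clamp a bar blank in the drilling fixture with the draw latch

TASK

Clamp the round bar blank in the drilling fixture: swing the gate shut until its pad rests on the blank, bring the latch's loop over and hook its cross bar down behind the keeper on the gate, then press the latch lever down past centre until it is fully home and stays there by itself. Let go of everything; the blank must stay standing in its V-block, and the other loose things on the bench must be left where they are.

Things in the scene. Friction and masses are not known exactly. Their poses are not given: they have to be found in the camera images.
- fixture: Drilling fixture, bolted down: aluminium base plate 300 x 240 x 15, origin under its centre, on the bench ('fixture axes', mm). Blank in a dark V-block (68 wide, to z 70) at (-20, 0), V open to +y. Draw latch on a riser (x 71 to 119, y -85 to 12, to z 66): lever with black sleeve and U-shaped loop, both moving in the upright plane x = 95; it pulls the gate towards -y.
- blank: Plain aluminium round bar blank, 50 diameter x 100 tall, about 0.5 kg, loose, standing on the base plate in the V-block with up to 2 mm of play towards the gate; the pad pushes it home. Origin at the centre of its foot, 15 above the bench.
- gate (a joint): Gate angle, rad: 0 = along fixture +x from the hinge, pad just touching the seated blank; positive = open towards +y (starts 0.45 to 0.9); latched about -0.03. Stays where left; 1 N at its end moves it. Dark steel bar, 222 long from the pin, 20 thick about the line through the pin, z 24 to 66. End block: 188 to 222 along it, 10 inward to 34 outward, up to z 82, carries the keeper.
- pad (a joint): Spring travel (m) of the rubber pressure pad (32 across, at z = 45) on the inner side of the gate, 90 from the hinge pin: 0 = relaxed, grows as it is pressed on the blank, about 60 N per mm. Latched: about 0.002.
- gate_hinge (a point): On the axis of the gate's upright hinge pin, at z = 45 (fixture x -110, y 52); fixture axes.
- gate_end (a point): Middle of the outer face of the gate's end block: 205 along the gate from the hinge, 34 outward, z = 53. Turns with the gate: x along it away from the hinge, y outward (opening side), z up. Push here towards -y to shut the gate.
- keeper (a point): Seat of the keeper, 205 along the gate, 4 outward, z 90: centre of the loop's bar when hooked and tight. Axes as gate_end (+y away from latch). Keeper 22 wide: upright with its outer face at y -4 from here; lip on top out to y +3, underside 9, top 14 above here; flat foot 4 below, out to y +30. To hook: pass over the lip, come down with bar centre beyond y +8 (+15 is easy), onto the foot.
- lever_pivot (a point): Axis of the latch lever (fixture x 95, y -23), z = 94; fixture axes. With the gate shut (0) it lies 79 from the keeper seat, on its -y side.
- lever (a joint): Latch lever, rad: 0 = home, pointing to fixture -y and 6 degrees above level; positive = up and over towards the gate (1.47 upright, stop 2.4). Starts 0.55 to 1.05. Lightly sprung: stays where left from 0.5 to 2; 0.5 N at the sleeve moves it. Hooked, it needs up to 5 N at the sleeve around 0.7, passes centre at about 0.17, then the loop's pull carries it home and holds it.
- lever_grip (a point): On the axis of the lever's black rubber sleeve (18 diameter, 63 to 140 from the pivot), 115 from the pivot. Turns with the lever; at lever = 0 its axes are the fixture's.
- loop_bar (a point): Middle of the loop's cross bar: 8 diameter, 58 long along fixture x, with 15 mm heads (outer 5) to grip end to end. Two 6 mm legs, 39 apart, run 95 to pins on the lever, 24 from its pivot and 16 degrees below the sleeve's line. Turns freely on the pins; starts folded back on the sleeve, swings up and over to the gate only. Pulling it takes the lever along.
- v_seat (a point): Axis of the V-block, where the blank's axis lies when fully seated, 15 above the bench; fixture axes.
- spare_blank: Bystander: a second, identical aluminium blank standing on the bench just beyond the fixture. Origin at its underside.
- chuck_key: Bystander: a T-shaped chuck key (square shank 100, cross bar 80) lying on the fixture's base plate on the robot's side of the V-block. Origin at its underside.
- wrench: Bystander: an open wrench, 190 long, lying on the bench beside the base plate.
- hammer: Bystander: a hammer, 280 long, lying on the bench at the left.
- chip_brush: Bystander: a brush, 200 long, lying on the bench at the left.
- oil_bottle: Bystander: a white squeeze bottle, 60 wide and 170 tall, at the right. Origin at its underside.
- drill_chuck: Bystander: a dark steel drill chuck, 52 wide, standing with its shank up at the right. Origin at its underside.
There are look-alikes about, which are no part of the job. What is shaped like the blank but green or turquoise is not meant.

How it is judged:
On the way, in this order (a step that is already met when the one before it is completed fails the run):
1. the gate is swung shut, its pad on the blank (value of joint gate below 0.05 rad), for 0.2 s.
2. the loop's cross bar lies hooked behind the keeper while the lever is still up (y of loop_bar in the frame of keeper between -0.006 and 0.025 m and z of loop_bar in the frame of keeper between -0.01 and 0.0065 m and value of joint lever above 0.6 rad and value of joint gate below 0.08 rad), for 0.1 s.
3. the lever is pressed down past centre with the loop still hooked (y of loop_bar in the frame of keeper between -0.006 and 0.006 m and z of loop_bar in the frame of keeper between -0.01 and 0.0065 m and value of joint lever below 0.08 rad), for 0.2 s.
At the end, for the whole second after the job is handed in: Lever fully home (within 0.06 rad) with the loop's bar seated behind the keeper (within 6 mm, under its lip), gate drawn shut, pad pressed in more than 1 mm, blank at rest, upright within 0.05 rad and within 6 mm of its V-block seat; bystanders within 25 mm of their start (value of joint lever below 0.06 rad and y of loop_bar in the frame of keeper between -0.006 and 0.006 m and z of loop_bar in the frame of keeper between -0.01 and 0.0065 m and value of joint gate below 0 rad and value of joint pad above 0.001 m and horizontal distance between blank and v_seat below 0.006 m and angle between blank's own z axis and vertical below 0.05 rad and linear speed of blank below 0.02 m/s); the robot touches nothing.
It fails at once if the blank is tipped or lifted (angle between blank's own z axis and vertical above 0.25 rad or height (world z) of blank above 0.03 m).
It fails at once if another loose thing on the bench is moved more than 25 mm (distance of any of spare_blank, chuck_key, wrench, hammer, chip_brush, oil_bottle, drill_chuck from where it was at the start of the episode above 0.025 m).
It also fails if it takes over 67 s, if anything falls off the work surface, if the arm or the gripper's body presses on something with over 40 N, if the wrist force passes 120 N, or if a joint passes its speed limit or range.

ROBOT

A 6-joint arm with a two-finger parallel gripper is mounted at the origin on the work surface. World frame = base frame: x ahead of the robot, y to its left, z up, the work surface at z = 0. Lengths are in m, angles in rad, forces in N, time in s.
With the tool pointing down it reaches from about 0.35 to 0.975 m from the base axis. Payload 17.4 kg.
Tool frame: the origin (TCP) lies on the centre line of the jaws, within the pads' length; the fingertips stand 17 mm ahead of it and the grasp point (between the pads) lies 2 mm behind it; y points along the fingers, x is the direction in which the jaws open and shut, and the axes are right-handed (so a half turn about y gives the same grasp; the last joint's range is limited). The gripper opens to 85 mm and grips with 20 to 120 N. Pads are 22 mm wide; open, the fingers measure 114 mm over their backs; the gripper's body (76 mm by 85 mm) begins 54 mm behind the grasp point. The pads swing forward as they close: fully open they stand 13 mm farther back than shut.
Start: joints at [-1.141, 0.116, 1.442, -0, 1.584, -0.038], TCP at [0.304, -0.602, 0.223] pointing down, gripper open.
Joint ranges: [-2.83, 2.83], [-0.83, 2.19], [0.07, 2.5], [-1.14, 4.28], [0.01, 3], [-2.97, 2.97]. Speed limits (rad/s): [1.89, 1.89, 2.22, 3.14, 3.14, 3.14].

INTERFACE

Orientations are given as a 3x3 rotation matrix whose columns are the frame's x, y, z axes.
In Python, from cell import get_obs, optics, robot gives the robot as it stands.
- The arm moves only by the shell command python3 -m pendant 'ROWS' [FORCE]. ROWS is JSON, a list of rows, each a list of 3 entries, a list of its own where there are three numbers: the finger opening in m, from 0 to 0.0854, then the shift along the tool's x, y, z in m, then the turn, a rotation vector about the tool's x, y, z in rad. A call has 1 to 5 rows; each row shifts and turns the commanded pose from where the row before left it, along the tool's axes as they then stand; what a row does not reach is not made up. A row lasts 1/8 s, in which the tool goes at most 62.5 mm and 10.7 degrees, less where a joint would pass 70% of its speed; a pose out of reach is approached as far as the arm can. A call is refused whole if a number of a shift passes 0.0625 or a number of a turn 0.188, either way. A call with a gripper value outside its range is refused whole. The fingers move at their own pace and stop on an object; FORCE is the grip in N (left out, the last holds). Time passes only in rows, so rows that do not move let the fingers close. It gives the time, the measured TCP pose, the force and the opening at its end, in the units of the state.
- get_obs(): the state, without advancing time (a new reading comes with each control period).
- optics.camera(name): name is "side" or "top"; returns the picture (420x560x3 uint8, blue, green, red); there is no depth.
- optics.calibration(name): a dict with "K" (3x3 intrinsics, pixels), "dist" ([k1, k2, p1, p2, k3] as OpenCV has them; the pictures are not rectified), "rvec" (rotation vector, rad) and "tvec" (3), from world to camera coordinates, as OpenCV has them. Camera axes: x right, y down, z forward; pixel columns grow to the right and rows downward; lengths in m; the calibration is good to about 2 mm. A picture is of the moment at which its call begins. calibration takes no time and is no camera call.
- robot.hand_in(): hands the job in, once; it reports no verdict.
Trained networks look in the newest picture that a camera, given by its name, has taken for a name from the list of things; names that differ only in an ending like _2 or _b are one class to them, and where a whole thing is asked for, a point or a joint stands for the part that bears it (a point fixed in the world has none). Each returns a list of dicts, best first, with "score" (0 to 1); they miss things now and then, are a little off and sometimes report something else, mostly with a low value. They report only what shows in the picture. A call takes as long as a camera call. They do not tell look-alikes from the thing itself.
- optics.look_for(target, camera): "extent" ([left, top, width, height] in pixels, round what is visible of it).
- optics.landmark_of(target, camera): "at" ([column, row] in pixels: a listed point, or the origin of a listed thing).
The state is a dict: "time": time; "joint_pos": joint angles; "joint_vel": joint speeds; "effort": joint torques, N m; "ee_pos": TCP position; "orientation": TCP orientation; "wrist_force": force on the tool from outside, world axes, zero at the start; "moment": the same for the moment, N m; "grip_width": finger opening in m.
Only numpy, scipy, OpenCV 4.12 (cv2) and the standard library are available. Lean on these libraries where they do the work, as an engineer would, in place of code of your own. Each camera call takes 0.05 s, during which the arm holds its last target.

## Working session

There is one attempt and no reset: what is moved stays moved. The work goes in short steps, Python scripts to look and compute and a shell command to move; the robot and the scene stay as the last step left them, time stands still between calls to the robot, and variables do not carry over. Pictures are saved under pics/ and viewed, and the job is handed in when it is done.

```bash
ls; mkdir -p pics
python3 - <<'E'
from cell import get_obs, optics, robot
import cv2
o=get_obs();print(o)
for n in("side","top"):
    im=optics.camera(n);cv2.imwrite(f"pics/{n}0.png",im);print(n,optics.calibration(n))
    for t in ["blank","gate_hinge","gate_end","keeper","lever_pivot","lever_grip","loop_bar","v_seat","spare_blank"]:
        print(t,[(round(r["score"],2),[round(x) for x in r["at"]]) for r in optics.landmark_of(t,n)][:3])
E
```

```text
pics
{'time': 0.0, 'joint_pos': array([-1.14080219e+00,  1.16477835e-01,  1.44226856e+00, -2.27355962e-05,
        1.58400743e+00, -3.78022860e-02]), 'joint_vel': array([-9.22553860e-05, -4.29433619e-04,  3.78783024e-04, -7.04461562e-04,
       -4.55614367e-04,  3.03318399e-04]), 'effort': array([-6.01110150e-03, -7.31995225e+01, -6.32486773e+01, -3.35695140e-04,
        6.33088464e-03,  3.08303152e-05]), 'ee_pos': array([ 0.30427046, -0.6023021 ,  0.22196563]), 'orientation': array([[ 4.50920000e-01, -5.04716349e-04,  8.92564227e-01],
       [-8.92563614e-01,  1.04599091e-03,  4.50920282e-01],
       [-1.16120090e-03, -9.99999326e-01,  2.11667713e-05]]), 'wrist_force': array([-0.28940447,  0.4847569 , -0.79612833]), 'moment': array([-0.00984701,  0.00927722,  0.00309035]), 'grip_width': 0.08543661493555618}
side {'K': array([[470.43789894,   0.        , 282.36516308],
       [  0.        , 470.43789894, 202.93340061],
       [  0.        ,   0.        ,   1.        ]]), 'dist': array([-0.07203415,  0.        ,  0.        ,  0.        ,  0.        ]), 'rvec': array([ 0.28083342, -2.7
[... 466 characters left out ...]
    , 390.03331118, 210.08611563],
       [  0.        ,   0.        ,   1.        ]]), 'dist': array([0.03296653, 0.        , 0.        , 0.        , 0.        ]), 'rvec': array([ 2.1100672 , -2.13293367,  0.21756416]), 'tvec': array([-9.41452082e-04,  5.48251276e-01,  1.09975474e+00])}
blank [(0.9, [384, 240]), (0.85, [218, 258]), (0.75, [384, 274])]
gate_hinge [(0.67, [268, 276])]
gate_end [(0.83, [227, 218])]
keeper [(0.62, [238, 211])]
lever_pivot [(0.68, [301, 204])]
lever_grip [(0.81, [332, 195]), (0.38, [349, 259])]
loop_bar [(0.54, [140, 180]), (0.51, [323, 196]), (0.51, [105, 282])]
v_seat [(0.95, [289, 248]), (0.67, [303, 272])]
spare_blank [(0.86, [287, 177]), (0.27, [143, 179])]
```

View pics/side0.png

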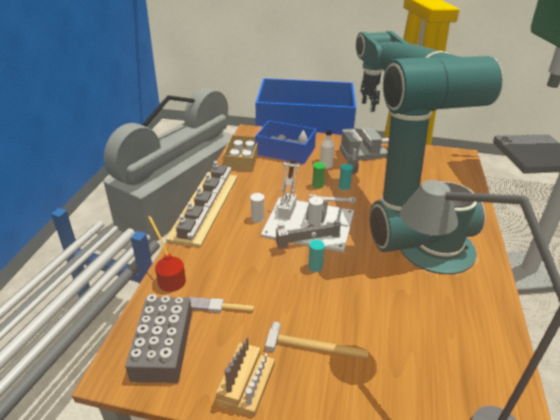

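View pics/top0.png

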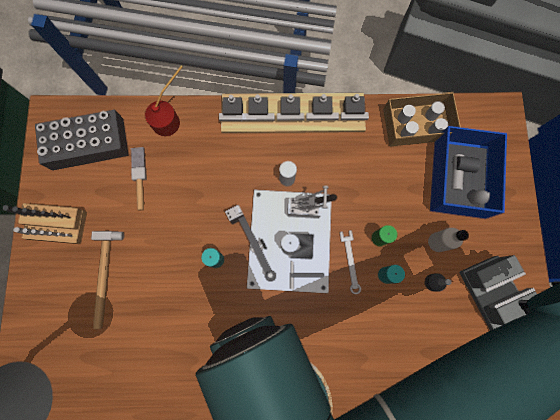

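Run:
```python
import cv2
a=cv2.imread("pics/side0.png");cv2.imwrite("pics/side0c.png",cv2.resize(a[140:300,220:400],None,fx=4,fy=4,interpolation=cv2.INTER_CUBIC)[:600,:])
a=cv2.imread("pics/top0.png");cv2.imwrite("pics/top0c.png",cv2.resize(a[150:300,190:390],None,fx=4,fy=4,interpolation=cv2.INTER_CUBIC))
```

```text
(no output)
```

View pics/side0c.png

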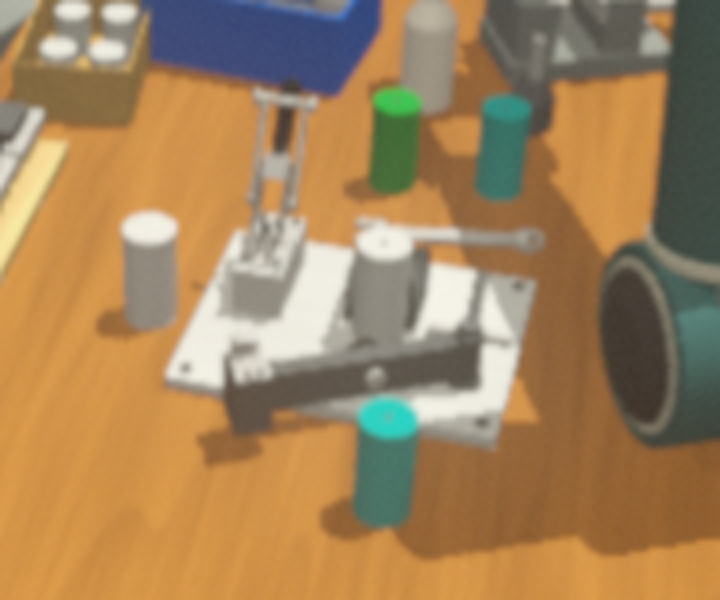

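View pics/top0c.png

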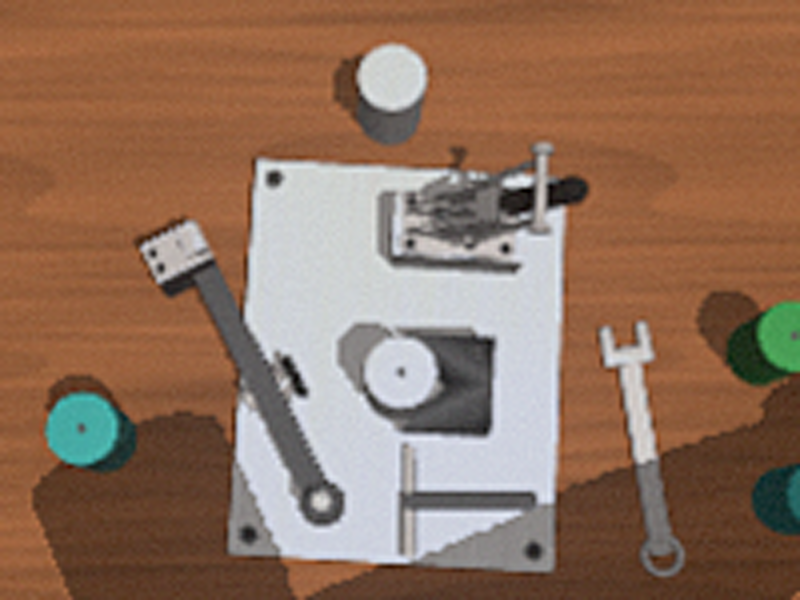

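The top view shows the fixture aligned roughly with the world axes. The plate corners are at about (254,190), (247,288) and (328,293), with the gate open to the left at (227,212)–(270,275) and the latch at (301,204). These could be taken for the blank:
- white blank in the V-block at top (290,243), which is the one I want
- white spare at (288,170)
- turquoise at (210,257)
- green at (388,235)
- teal at (393,273)

Next I fit the fixture pose.

```bash
cat > h.py <<'E'
import numpy as np, cv2
from scipy.optimize import least_squares
from cell import get_obs, optics, robot
C={n:optics.calibration(n) for n in("side","top")}
def proj(P,n):
    c=C[n];return cv2.projectPoints(np.asarray(P,float).reshape(-1,1,3),c["rvec"],c["tvec"],c["K"],c["dist"])[0].reshape(-1,2)
def F2W(p,f):  # fixture mm -> world m
    p=np.asarray(p,float).reshape(-1,3)/1000;c,s=np.cos(f[2]),np.sin(f[2])
    return np.c_[f[0]+c*p[:,0]-s*p[:,1],f[1]+s*p[:,0]+c*p[:,1],p[:,2]]
def gpt(a,o,z,g): # along, outward
    return [-110+a*np.cos(g)-o*np.sin(g),52+a*np.sin(g)+o*np.cos(g),z]
def keeper(g):return gpt(205,4,90,g)
def gend(g):return gpt(205,34,53,g)
def lpt(r,l,off=0): # on lever at angle l, dir: l=0 -> -y,6deg up
    a=np.radians(6)+l+off
    return [95,-23-r*np.cos(a),94+r*np.sin(a)]
def pin(l):return lpt(24,l,-np.radians(16))
def bar(l,b): # b=loop angle from -y, up & over
    p=pin(l);return [95,p[1]-95*np.cos(b),p[2]+95*np.sin(b)]
E
cat > fit.py <<'E'
from h import *
obs=[([150,120,15],"top",(254.25,189.5)),([-150,120,15],"top",(247.5,288.5)),([-150,-120,15],"top",(328.25,292.7)),
([-110,52,66],"top",(270,275)),([-110,52,45],"side",(334,229)),([95,-23,94],"top",(301,204)),([95,-23,94],"side",(286,196)),
([150,120,15],"side",(261.5,236)),([-150,120,15],"side",(343.5,250)),([-150,-120,15],"side",(354,210.5))]
def res(f):return np.concatenate([proj(F2W(p,f),n)[0]-u for p,n,u in obs])
r=least_squares(res,[0.65,0,0],loss="soft_l1",x_scale=0.1);print(r.x,np.round(r.fun.reshape(-1,2),1))
f=r.x;np.save("f.npy",f)
go=[(keeper,"side",(282,226)),(gend,"side",(284,239)),(keeper,"top",(238,211)),(gend,"top",(227,218))]
r=least_squares(lambda g:np.concatenate([proj(F2W(q(g[0]),f),n)[0]-u for q,n,u in go]),[.6]);print("gate",r.x,r.fun.round(1))
lo=[("side",(290,169)),("top",(332,195))]
r=least_squares(lambda g:np.concatenate([proj(F2W(lpt(115,g[0]),f),n)[0]-u for n,u in lo]),[.8]);print("lever",r.x,r.fun.round(1))
l=r.x[0]
lo=[("side",(291,165.5)),("top",(325.5,197))]
r=least_squares(lambda g:np.concatenate([proj(F2W(bar(l,g[0]),f),n)[0]-u for n,u in lo]),[.8]);print("loop",r.x,r.fun.round(1),bar(l,r.x[0]),F2W(bar(l,r.x[0]),f))
E
python3 fit.py
```

```text
[ 0.46548899 -0.03679177 -0.06898095] [[-0.4 -0.5]
 [-0.9 -0.7]
 [-0.  -0. ]
 [ 0.2 -0.2]
 [ 2.9 -0.3]
 [-0.3 -0.4]
 [ 0.9  0.5]
 [-0.1 -2.2]
 [ 0.7 -0.8]
 [ 0.1 -0.4]]
gate [0.52060167] [-0.4  1.6 -0.3  2.5 -0.9 -0.8  2.2 -0.9]
lever [0.74992505] [ 2.6 -2.6 -0.9  3.3]
loop [1.1514584] [ 0.6  0.  -0.1 -0.2] [95, np.float64(-81.81530008637533), np.float64(193.8290086162549)] [[ 0.55462383 -0.12496049  0.19382901]]
```

Run:
```python
from h import *
f=np.load("f.npy")
lo=[(lambda l:bar(l,l+.313),"side",(291,165.5)),(lambda l:bar(l,l+.313),"top",(325.5,197)),(lambda l:lpt(140,l),"side",(293,162)),(lambda l:lpt(138,l),"top",(335,197.5))]
r=least_squares(lambda g:np.concatenate([proj(F2W(q(g[0]),f),n)[0]-u for q,n,u in lo]),[.8]);print("lever",r.x,r.fun.round(1))
l=r.x[0];print(l,bar(l,l+.313),F2W(bar(l,l+.313),f),"grip",F2W(lpt(115,l),f))
g=.51
for q in(keeper,gend):print(q(g),F2W(q(g),f),F2W(q(0),f))
print("blank",F2W([-20,0,115],f),proj(F2W([-20,0,115],f),"top"), "spare z0", [optics.landmark_of("spare_blank",c)[0] if 0 else None for c in ("top",)])
# spare from top centre pix top image z=.1
from itertools import product
rr=least_squares(lambda p:proj([[p[0],p[1],.1]],"top")[0]-(288,169.5),[.7,0]);print("spare",rr.x)
rr=least_squares(lambda p:proj([[p[0],p[1],.1]],"top")[0]-(210.5,257),[.7,0]);print("turq",rr.x)
# arm info
print(get_obs()["orientation"])
```

```text
lever [0.81971629] [ 0.7 -0.2  0.2 -0.3  0.4 -2.6  0.3 -1.1]
0.8197162928866096 [95, np.float64(-82.4748992281122), np.float64(194.46121850409844)] [[ 0.55457837 -0.12561852  0.19446122]] grip [[ 0.55390373 -0.1353831   0.18580234]]
[np.float64(66.95991507984739), np.float64(155.56731364157903), 90] [[0.54301233 0.11379027 0.09      ]] [[0.56412293 0.01252705 0.09      ]]
[np.float64(52.31459767336017), np.float64(181.74964887095157), 53] [[0.53020649 0.14091978 0.053     ]] [[0.56619071 0.0424557  0.053     ]]
blank [[ 0.44553655 -0.03541325  0.115     ]] [[290.82512446 242.22550922]] spare z0 [None]
spare [ 0.65874    -0.03134185]
turq [0.40876898 0.18686804]
[[ 4.50904278e-01 -1.65781378e-06  8.92572312e-01]
 [-8.92572311e-01  4.06013359e-05  4.50904277e-01]
 [-3.69871436e-05 -9.99999999e-01  1.68275974e-05]]
```

```bash
cat >> h.py <<'E'
from scipy.spatial.transform import Rotation as Rot
f=np.load("f.npy")
X=np.array([np.cos(f[2]),np.sin(f[2]),0]);Y=np.array([-X[1],X[0],0]);Z=np.array([0,0,1.])
def Rt(t): # tilt t: body leans to +Y
    y=-Z*np.cos(t)-Y*np.sin(t);return np.c_[X,y,np.cross(X,y)]
def W2F(p):
    d=np.asarray(p)-[f[0],f[1],0];return np.array([d@X,d@Y,p[2]])*1000
def plan(pf,t,along=0,o=None):
    """fixture mm point that should lie 'along' mm ahead of TCP on the tool axis"""
    o=o or get_obs();R=o["orientation"];T=Rt(t);p=F2W(pf,f)[0]-T[:,1]*along/1000
    print("t",round(o["time"],2),"TCP fix",W2F(o["ee_pos"]).round(1),"F",(o["wrist_force"]).round(1),"turn",Rot.from_matrix(R.T@T).as_rotvec().round(3),"shift(tool axes now)",(R.T@(p-o["ee_pos"])*1000).round(1),"shift(target axes)",(T.T@(p-o["ee_pos"])*1000).round(1),"grip",round(o["grip_width"],4),"q",o["joint_pos"].round(2))
E
python3 -m pendant '[[0.0,[0,-0.03,0],[0,-0.172,0]],[0.0,[0,-0.03,0],[0,-0.172,0]],[0.0,[0,-0.03,0],[0,-0.172,0]],[0.0,[0,-0.03,0],[0,-0.172,0]],[0.0,[0,-0.03,0],[0,-0.172,0]]]' 20
python3 -c "
from h import *
plan([52,205,300],0.0)"
```

```text
time: 1.62
ee_pos: [0.3043, -0.6024, 0.3737]
orientation: [[0.972, 0.0, 0.235], [-0.235, -0.0, 0.972], [0.0, -1.0, -0.0]]
wrist_force: [-0.5, 0.1, 0.1]
grip_width: 0.0002
t 1.62 TCP fix [-121.8 -575.4  373.7] F [-0.5  0.1  0.1] turn [ 0.    -0.168  0.   ] shift(tool axes now) [ 40.6  73.7 798.5] shift(target axes) [173.8  73.7 780.4] grip 0.0002 q [-1.14  0.12  1.2   0.    1.83 -0.9 ]
```

```bash
python3 -m pendant '[[0.0,[0,0,0],[0,-0.168,0]],[0.0,[0.012,0,0.06],[0,0,0]],[0.0,[0.012,0,0.06],[0,0,0]],[0.0,[0.012,0,0.06],[0,0,0]],[0.0,[0.012,0,0.06],[0,0,0]]]' >/dev/null
python3 -m pendant '[[0.0,[0.015,0,0.06],[0,0,0]],[0.0,[0.015,0,0.06],[0,0,0]],[0.0,[0.015,0,0.06],[0,0,0]],[0.0,[0.015,0,0.06],[0,0,0]],[0.0,[0.015,0,0.06],[0,0,0]]]' >/dev/null
python3 -m pendant '[[0.0,[0.012,0.01,0.06],[0,0,0]],[0.0,[0.012,0.01,0.06],[0,0,0]],[0.0,[0.012,0.01,0.06],[0,0,0]],[0.0,[0.012,0.01,0.06],[0,0,0]],[0,[0,0.01,0],[0,0,0]]]'
python3 -c "
from h import *
plan([54,215,120],0.5)"
```

```text
time: 3.5
ee_pos: [0.5335, 0.1658, 0.3215]
orientation: [[0.997, -0.001, 0.071], [-0.071, 0.0, 0.997], [-0.001, -1.0, 0.0]]
wrist_force: [-0.4, -0.3, 0.1]
grip_width: 0.0
t 3.5 TCP fix [ 53.9 206.8 321.5] F [-0.4 -0.3  0.1] turn [-0.5   -0.001 -0.002] shift(tool axes now) [  0.4 201.5   8.2] shift(target axes) [1.000e-01 1.729e+02 1.038e+02] grip 0.0 q [ 0.26 -0.15  1.54  0.    1.75  0.33]
```

```bash
python3 -m pendant '[[0.0,[0,0.06,0.006],[-0.167,0,0]],[0.0,[0,0.03,0.01],[-0.167,0,0]],[0.0,[0,0.03,0.02],[-0.166,0,0]],[0.0,[0,0,0],[0,0,0]]]'
python3 -c "
from h import *
plan([56,210,52],0.5,17)
im=optics.camera('top');cv2.imwrite('pics/t1.png',im[100:320,120:420].repeat(2,0).repeat(2,1))"
```

```text
time: 4.0
ee_pos: [0.5336, 0.183, 0.1923]
orientation: [[0.997, -0.04, 0.061], [-0.073, -0.482, 0.873], [-0.006, -0.875, -0.484]]
wrist_force: [-0.7, -0.0, -0.3]
grip_width: -0.0
t 4.0 TCP fix [ 52.8 224.  192.3] F [-0.7 -0.  -0.3] turn [ 0.005 -0.    -0.007] shift(tool axes now) [  4.  112.5  55.6] shift(target axes) [  3.2 112.8  55. ] grip -0.0 q [ 0.5   0.06  1.61 -0.42  1.75  0.55]
```

View pics/t1.png

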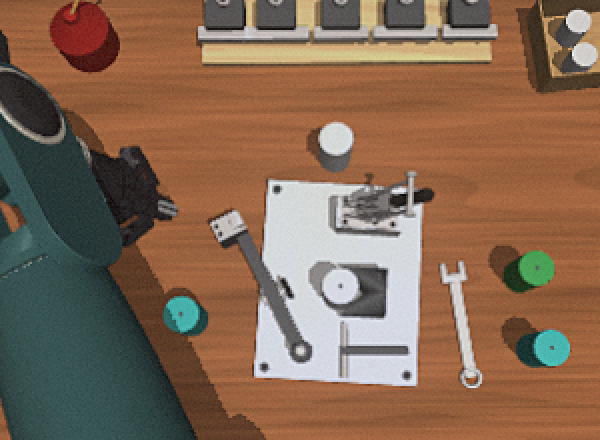

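The gripper sits left of the gate end block (crop 225,228) and is clear of everything. I'll move it down beside the block.

```bash
python3 -m pendant '[[0.0,[0.001,0.056,0.028],[0.005,0,-0.007]],[0.0,[0.002,0.056,0.028],[0,0,0]],[0,[0,0,0],[0,0,0]]]'
python3 -c "
from h import *
plan([56,210,52],0.5,17)
im=optics.camera('top');cv2.imwrite('pics/t2.png',im[100:320,120:420].repeat(2,0).repeat(2,1))"
```

```text
time: 4.42
ee_pos: [0.5368, 0.1761, 0.07]
orientation: [[0.997, -0.033, 0.066], [-0.074, -0.475, 0.877], [0.002, -0.879, -0.476]]
wrist_force: [0.6, -0.4, 1.2]
grip_width: -0.0001
t 4.42 TCP fix [ 56.5 217.3  70. ] F [ 0.6 -0.4  1.2] turn [-0.004 -0.005 -0.   ] shift(tool axes now) [-0.5  2.3  2.2] shift(target axes) [-0.5  2.3  2.2] grip -0.0001 q [ 0.49  0.14  1.73 -0.42  1.55  0.63]
```

View pics/t2.png

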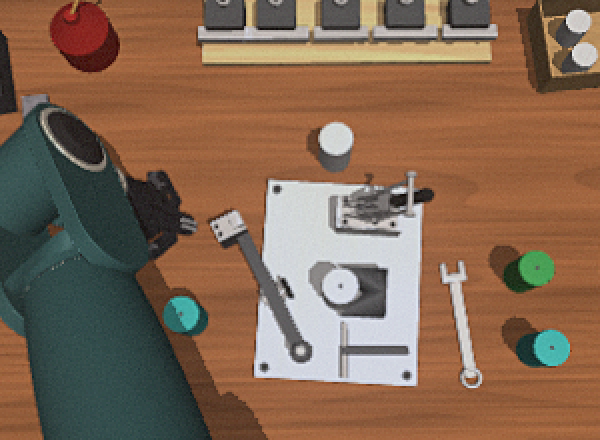

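```bash
python3 -m pendant '[[0.0,[0.009,0.012,-0.022],[0,0,0]],[0.0,[0.01,0.012,-0.022],[0,0,0]],[0.0,[0.01,0.012,-0.022],[0,0,0]],[0,[0.006,0.0096,-0.0176],[0,0,0]],[0,[0,0,0],[0,0,0]]]'
python3 -c "
from h import *
plan([95,97,52],0.5,17)
im=optics.camera('top');cv2.imwrite('pics/t3.png',im[100:320,120:420].repeat(2,0).repeat(2,1))
for c in ('top','side'):
  if c=='side':optics.camera(c)
  for t in ('keeper','gate_end'):print(c,t,[(round(r['score'],2),r['at']) for r in optics.landmark_of(t,c)][:2])
for g in (0,.05,.1):print(g,proj(F2W([keeper(g),gend(g)],f),'top').round(1).tolist(),proj(F2W([keeper(g),gend(g)],f),'side').round(1).tolist())"
```

```text
time: 5.1
ee_pos: [0.568, 0.0796, 0.0765]
orientation: [[0.997, -0.024, 0.071], [-0.074, -0.472, 0.878], [0.012, -0.881, -0.473]]
wrist_force: [-1.1, 0.1, -0.1]
grip_width: -0.0002
t 5.1 TCP fix [ 94.2 123.2  76.5] F [-1.1  0.1 -0.1] turn [-0.007 -0.01   0.008] shift(tool axes now) [  0.8  17.  -11.4] shift(target axes) [  0.8  17.  -11.3] grip -0.0002 q [ 0.32  0.1   1.76 -0.46  1.48  0.49]
top keeper [(0.94, [260.8, 204.5])]
top gate_end [(0.85, [251.8, 207.1]), (0.71, [329.4, 195.3])]
side keeper [(0.84, [280.9, 214.9])]
side gate_end [(0.93, [278.1, 226.0]), (0.53, [283.6, 214.0])]
0 [[273.2, 202.3], [263.2, 204.4]] [[281.3, 209.4], [278.9, 222.5]]
0.05 [[269.6, 202.2], [259.7, 204.8]] [[280.6, 211.0], [278.6, 224.3]]
0.1 [[266.0, 202.4], [256.3, 205.4]] [[280.1, 212.7], [278.5, 226.1]]
```

View pics/t3.png

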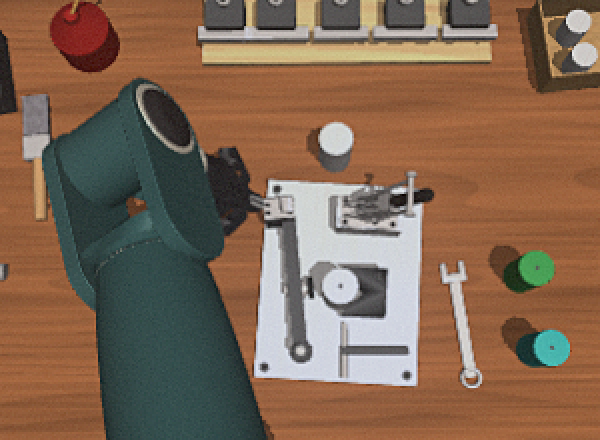

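```bash
python3 -m pendant '[[0.0,[0,0.008,-0.011],[0,0,0]],[0.0,[0,0.006,-0.008],[0,0,0]],[0,[0,0,0],[0,0,0]]]'
python3 -m pendant '[[0.0,[0,0.002,-0.0035],[0,0,0]],[0,[0,0,0],[0,0,0]]]'
python3 -c "
from h import *
plan([95,97,52],0.5,17)
im=optics.camera('top');cv2.imwrite('pics/t4.png',im[180:300,220:360].repeat(4,0).repeat(4,1))
for c in ('top','side'):
  if c=='side':optics.camera(c)
  for t in ('keeper','gate_end'):print(c,t,[(round(r['score'],2),r['at']) for r in optics.landmark_of(t,c)][:2])
"
```

```text
time: 5.78
ee_pos: [0.5639, 0.0563, 0.068]
orientation: [[0.997, -0.03, 0.066], [-0.073, -0.474, 0.877], [0.005, -0.88, -0.475]]
wrist_force: [0.1, 0.1, 0.3]
grip_width: 0.0001
time: 6.02
ee_pos: [0.564, 0.053, 0.0681]
orientation: [[0.997, -0.029, 0.066], [-0.072, -0.474, 0.877], [0.006, -0.88, -0.475]]
wrist_force: [-0.3, -0.3, -0.4]
grip_width: 0.0001
t 6.03 TCP fix [92.1 96.3 68.1] F [-0.3 -0.3 -0.4] turn [-0.005 -0.005  0.004] shift(tool axes now) [ 2.9 -3.2  8.3] shift(target axes) [ 2.9 -3.2  8.3] grip 0.0001 q [ 0.29  0.08  1.8  -0.47  1.46  0.46]
top keeper [(0.88, [273.9, 204.6]), (0.46, [103.8, 281.6])]
top gate_end [(0.77, [262.5, 203.5]), (0.35, [138.6, 177.4])]
side keeper [(0.57, [282.5, 209.5]), (0.29, [286.3, 196.7])]
side gate_end [(0.7, [281.1, 221.8])]
```

View pics/t4.png

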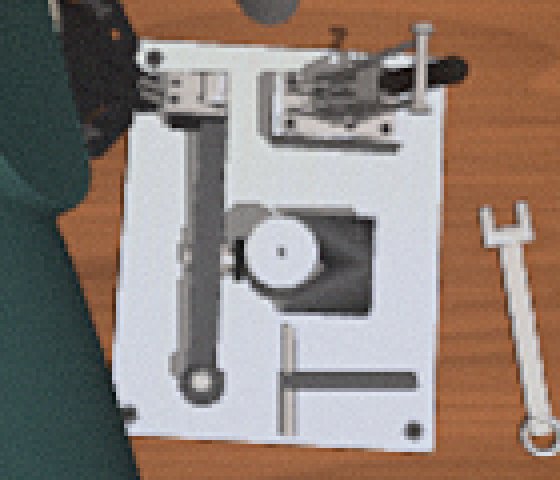

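The pad is about touching the blank at crop (240,262). I'll nudge the gate until there's a contact force.

```bash
for i in 1; do python3 -m pendant '[[0.0,[0,0.001,-0.0018],[0,0,0]],[0,[0,0,0],[0,0,0]]]' | grep -E "force|ee"; done
python3 -m pendant '[[0.0,[0,0.001,-0.0018],[0,0,0]],[0,[0,0,0],[0,0,0]]]' | grep -E "force|ee"
python3 -m pendant '[[0.0,[0,0.001,-0.0018],[0,0,0]],[0,[0,0,0],[0,0,0]]]' | grep -E "force|ee"
```

```text
ee_pos: [0.564, 0.0511, 0.0681]
wrist_force: [0.9, 0.8, -0.1]
ee_pos: [0.564, 0.0496, 0.0681]
wrist_force: [2.6, 7.5, -0.2]
ee_pos: [0.5641, 0.0486, 0.0681]
wrist_force: [3.1, 18.4, 0.1]
```

Gate is shut with 18 N at its end, so the pad is pressing the blank. I'll retreat and prepare for the loop.

```bash
python3 -m pendant '[[0,[0,0,0],[0,0,0]],[0.0,[0,-0.01,0.01],[0,0,0]],[0.0,[0,-0.06,0],[0,0,0]],[0.0854,[0,-0.06,0],[0,0,0]],[0.0854,[0,-0.06,0],[0,0,0]]]'
python3 -m pendant '[[0.0854,[0,-0.06,0],[0,0,0]],[0.0854,[0,0,0],[0,0,0]]]'|grep grip
python3 - <<'E'
from h import *
for c in ('top','side'):
  im=optics.camera(c);cv2.imwrite(f'pics/{c}5.png',(im[180:300,240:360] if c=='top' else im[140:260,240:360]).repeat(4,0).repeat(4,1))
  for t in ('keeper','gate_end','loop_bar','lever_grip'):print(c,t,[(round(r['score'],2),r['at']) for r in optics.landmark_of(t,c)][:2])
l=.82;plan(bar(l,l+.313),0.5,-60+7)
E
```

```text
time: 7.7
ee_pos: [0.5693, 0.1467, 0.2324]
orientation: [[0.997, -0.029, 0.066], [-0.072, -0.475, 0.877], [0.006, -0.88, -0.475]]
wrist_force: [0.6, -0.1, 0.8]
grip_width: 0.0357
grip_width: 0.0724
top keeper [(0.8, [270.4, 202.8])]
top gate_end [(0.79, [263.9, 203.6])]
top loop_bar [(0.62, [304.6, 272.8]), (0.55, [323.5, 196.2])]
top lever_grip [(0.86, [328.8, 200.0])]
side keeper [(0.67, [280.8, 208.6])]
side gate_end [(0.58, [280.4, 220.3])]
side loop_bar [(0.45, [291.2, 162.8])]
side lever_grip [(0.5, [289.8, 167.3])]
t 8.45 TCP fix [ 91.1 217.6 282.9] F [ 0.2 -0.5  0.3] turn [-0.005 -0.005  0.003] shift(tool axes now) [   4.2  273.4 -222.1] shift(target axes) [   3.9  274.4 -220.9] grip 0.0855 q [ 0.46  0.08  1.44 -0.44  1.85  0.46]
```

View pics/top5.png

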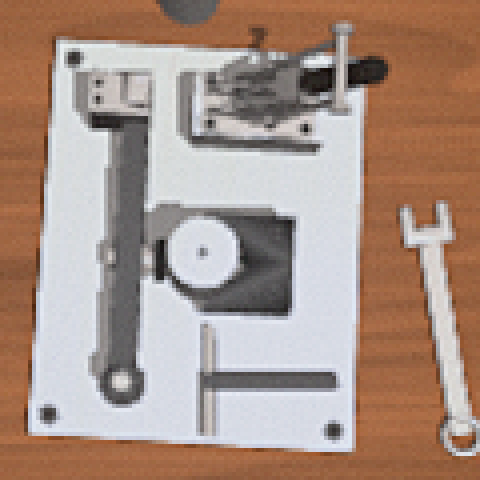

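View pics/side5.png

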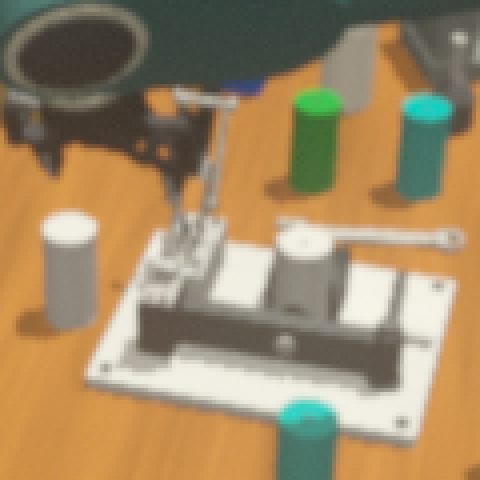

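Run:
```python
from h import *
E=[(124-.0,"top",(325.75,187)),(66,"top",(325.5,208)),(124,"side",(285,163.75)),(66,"side",(299.5,165.5))]
r=least_squares(lambda q:np.concatenate([proj(F2W([x+q[2]-0,q[0],q[1]],f),n)[0]-u for x,n,u in E]),[-82,194,0]);print(r.x,r.fun.reshape(-1,2).round(1))
```

```text
[-81.94447662 197.91286916  -2.50387063] [[ 0.3 -0.4]
 [-0.3  0.3]
 [-0.3 -0.2]
 [ 0.5  0.4]]
```

The bar is at about fixture (93,-82,197) in both views. The gate reads near 0 and the blank is standing. I'll go to the pre-grasp.

```bash
python3 -m pendant '[[0.0854,[0.002,0.05,-0.055],[-0.005,-0.005,0.003]],[0.0854,[0,0.05,-0.055],[0,0,0]],[0.0854,[0,0.05,-0.055],[0,0,0]],[0.0854,[0,0.05,-0.055],[0,0,0]],[0.0854,[0,0.03,0],[0,0,0]]]'
python3 - <<'E'
from h import *
plan([93,-82,197],0.5,4)
for c in ('top','side'):
  im=optics.camera(c);cv2.imwrite(f'pics/{c}6.png',(im[180:300,240:380] if c=='top' else im[110:260,220:360]).repeat(4,0).repeat(4,1))
E
```

```text
time: 9.07
ee_pos: [0.5549, -0.0855, 0.1982]
orientation: [[0.997, -0.032, 0.064], [-0.072, -0.479, 0.875], [0.003, -0.877, -0.48]]
wrist_force: [1.0, 1.0, -1.0]
grip_width: 0.0855
t 9.07 TCP fix [ 92.5 -42.5 198.2] F [ 1.  1. -1.] turn [ 0.    -0.004  0.001] shift(tool axes now) [  0.6  16.  -34.1] shift(target axes) [  0.5  16.  -34.1] grip 0.0855 q [ 0.06 -0.1   1.75 -0.5   1.55  0.16]
```

View pics/top6.png

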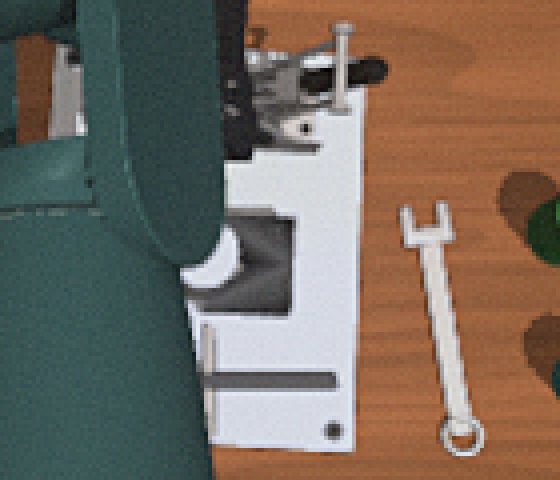

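View pics/side6.png

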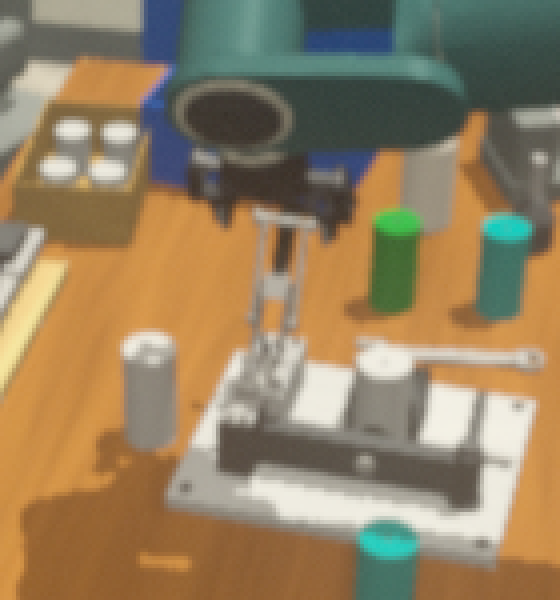

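In the side view the jaws, at crop (222,200) and (335,220), straddle the bar at (255–312, 215). Two moves finish the approach.

```bash
python3 -m pendant '[[0.0854,[0.0,0,-0.034],[0,0,0]],[0.0854,[0,0.016,0],[0,0,0]],[0.0854,[0,0,0],[0,0,0]]]'
python3 - <<'E'
from h import *
plan([93,-82,197],0.5,4)
for c in ('top','side'):
  im=optics.camera(c);cv2.imwrite(f'pics/{c}7.png',(im[170:230,270:370] if c=='top' else im[130:210,240:340]).repeat(6,0).repeat(6,1))
E
```

```text
time: 9.55
ee_pos: [0.5525, -0.1194, 0.1991]
orientation: [[0.998, -0.033, 0.06], [-0.069, -0.478, 0.876], [-0.0, -0.878, -0.479]]
wrist_force: [0.0, -0.1, -0.2]
grip_width: 0.0853
t 9.55 TCP fix [ 92.5 -76.5 199.1] F [ 0.  -0.1 -0.2] turn [-0.  0. -0.] shift(tool axes now) [ 0.5  0.5 -3.9] shift(target axes) [ 0.5  0.5 -3.9] grip 0.0853 q [-0.   -0.11  1.76 -0.5   1.53  0.1 ]
```

View pics/top7.png

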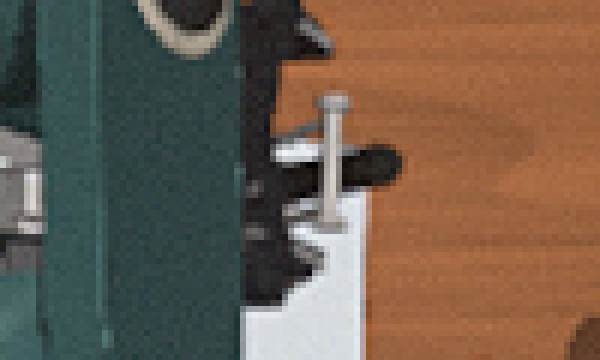

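View pics/side7.png

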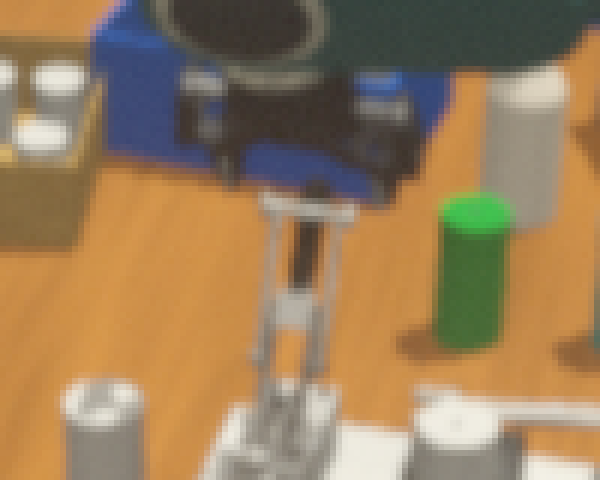

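Both views show the bar just ahead of the open fingertips, so I need about 7 mm further forward and a small x correction.

```bash
python3 -m pendant '[[0.0854,[-0.003,0.007,-0.005],[0,0,0]],[0.0854,[0,0,0],[0,0,0]],[0.066,[0,0,0],[0,0,0]],[0.066,[0,0,0],[0,0,0]],[0.066,[0,0,0],[0,0,0]]]' 20
python3 - <<'E'
from h import *
plan([93,-82,197],0.5,4)
for c in ('top','side'):
  im=optics.camera(c);cv2.imwrite(f'pics/{c}8.png',(im[170:230,270:370] if c=='top' else im[130:210,240:340]).repeat(6,0).repeat(6,1))
E
```

```text
time: 10.28
ee_pos: [0.5494, -0.1274, 0.1963]
orientation: [[0.998, -0.032, 0.061], [-0.069, -0.478, 0.875], [0.001, -0.878, -0.479]]
wrist_force: [-0.1, 0.1, -0.2]
grip_width: 0.0657
t 10.28 TCP fix [ 89.9 -84.6 196.3] F [-0.1  0.1 -0.2] turn [-0.    -0.     0.001] shift(tool axes now) [ 3.1 -5.8  2. ] shift(target axes) [ 3.1 -5.8  2. ] grip 0.0657 q [-0.02 -0.11  1.77 -0.5   1.52  0.09]
```

View pics/top8.png

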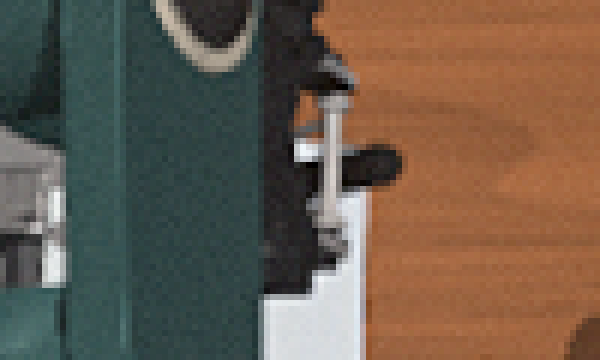

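View pics/side8.png

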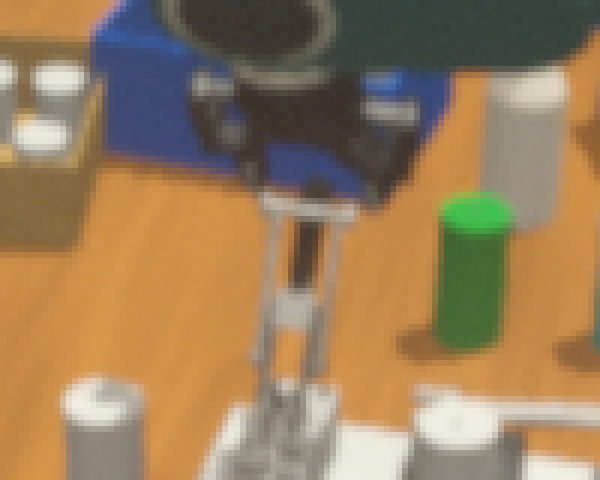

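The side view shows the tips still about level with the bar, so I'll go 8 mm lower and then close.

```bash
python3 -m pendant '[[0.066,[0,0.008,0.004],[0,0,0]],[0.066,[0,0,0],[0,0,0]],[0.05,[0,0,0],[0,0,0]],[0.05,[0,0,0],[0,0,0]],[0.05,[0,0,0],[0,0,0]]]' 25
python3 - <<'E'
from h import *
plan([93,-82,197],0.5,4)
for c in ('top','side'):
  im=optics.camera(c);cv2.imwrite(f'pics/{c}9.png',(im[170:230,270:370] if c=='top' else im[130:210,240:340]).repeat(6,0).repeat(6,1))
E
```

```text
time: 11.0
ee_pos: [0.5493, -0.1278, 0.1874]
orientation: [[0.998, -0.032, 0.061], [-0.069, -0.478, 0.875], [0.001, -0.878, -0.479]]
wrist_force: [0.3, -0.1, 0.2]
grip_width: 0.0504
t 11.0 TCP fix [ 89.9 -85.  187.4] F [ 0.3 -0.1  0.2] turn [ 0.    -0.     0.001] shift(tool axes now) [  3.1 -13.8  -2. ] shift(target axes) [  3.1 -13.8  -2. ] grip 0.0504 q [-0.02 -0.11  1.78 -0.5   1.5   0.09]
```

View pics/top9.png

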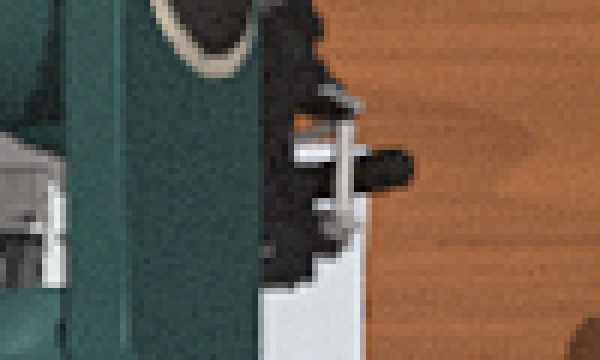

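View pics/side9.png

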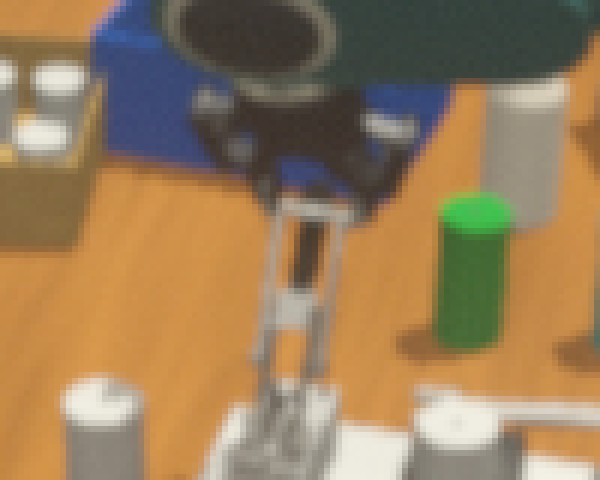

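The opening reached 50 mm without stopping, so the heads aren't between the pads. The tips slid on the heads and nudged the lever down slightly. I'll re-measure before trying again.

```bash
python3 -m pendant '[[0.075,[0,0,0],[0,0,0]],[0.075,[0,0,0],[0,0,0]],[0.075,[0,0,0],[0,0,0]]]'|grep grip
python3 - <<'E'
from h import *
o=get_obs();p=o["ee_pos"];R=o["orientation"]
P=[p,p+R[:,1]*.017]
for c in ('top','side'):
  im=optics.camera(c)
  off=(280,180) if c=='top' else (260,150)
  cr=cv2.resize(im[off[1]:off[1]+50,off[0]:off[0]+70],None,fx=10,fy=10,interpolation=cv2.INTER_CUBIC)
  for q in proj(P,c):
    u=(q-off+.5)*10;cv2.circle(cr,(int(u[0]),int(u[1])),5,(0,0,255),1)
  print(c,proj(P,c))
  cv2.imwrite(f'pics/{c}10.png',cr)
E
```

```text
grip_width: 0.0751
top [[326.26084458 199.30308995]
 [328.63002492 200.71863573]]
side [[293.13390477 166.85306428]
 [293.54448885 169.22148604]]
```

View pics/top10.png

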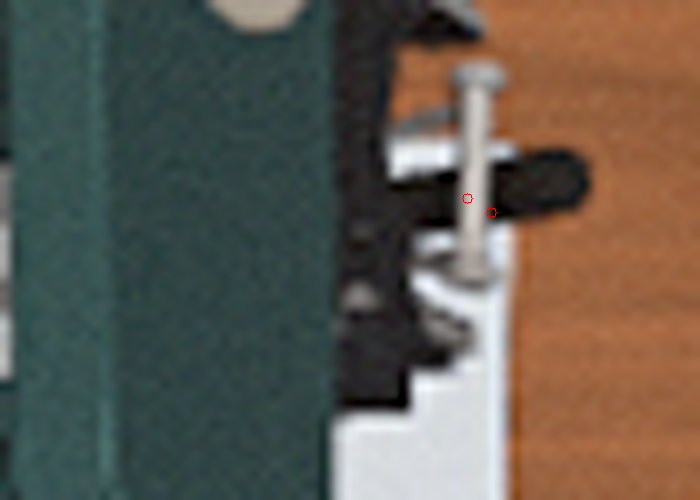

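View pics/side10.png

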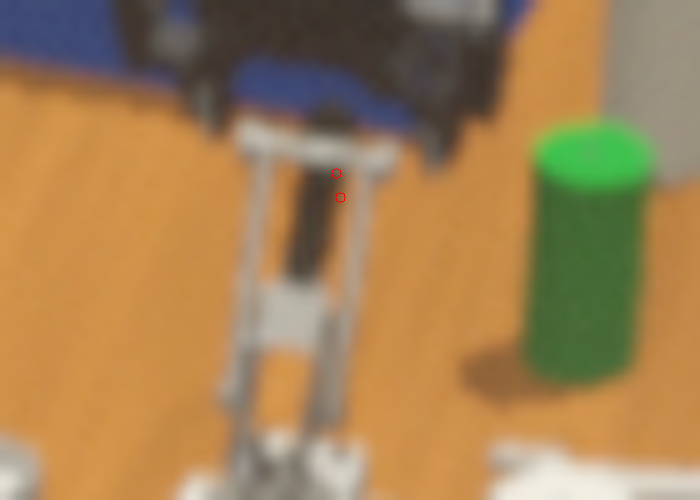

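```bash
python3 -m pendant '[[0.075,[0.003,0.012,0.002],[0,0,0]],[0.075,[0,0,0],[0,0,0]],[0.05,[0,0,0],[0,0,0]],[0.05,[0,0,0],[0,0,0]],[0.05,[0,0,0],[0,0,0]]]' 25
python3 - <<'E'
from h import *
for c in ('top','side'):
  im=optics.camera(c)
  off=(280,180) if c=='top' else (260,150)
  cr=cv2.resize(im[off[1]:off[1]+50,off[0]:off[0]+70],None,fx=10,fy=10,interpolation=cv2.INTER_CUBIC)
  cv2.imwrite(f'pics/{c}11.png',cr)
E
```

```text
time: 12.2
ee_pos: [0.5534, -0.1319, 0.1767]
orientation: [[0.998, -0.028, 0.061], [-0.067, -0.479, 0.875], [0.005, -0.878, -0.479]]
wrist_force: [13.3, -0.5, -0.9]
grip_width: 0.0567
```

View pics/top11.png

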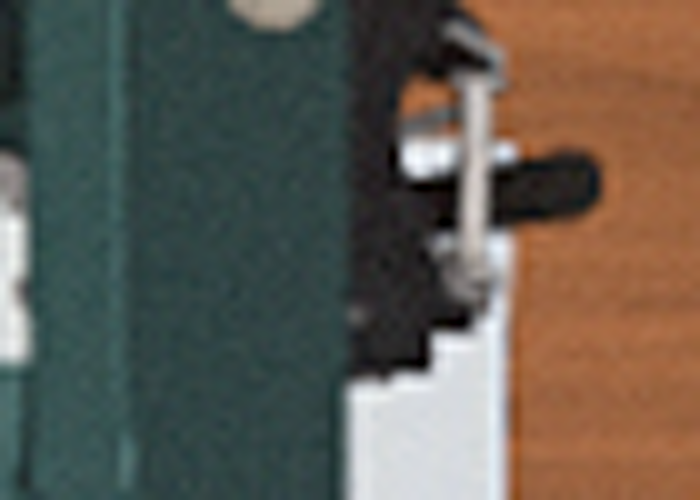

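View pics/side11.png

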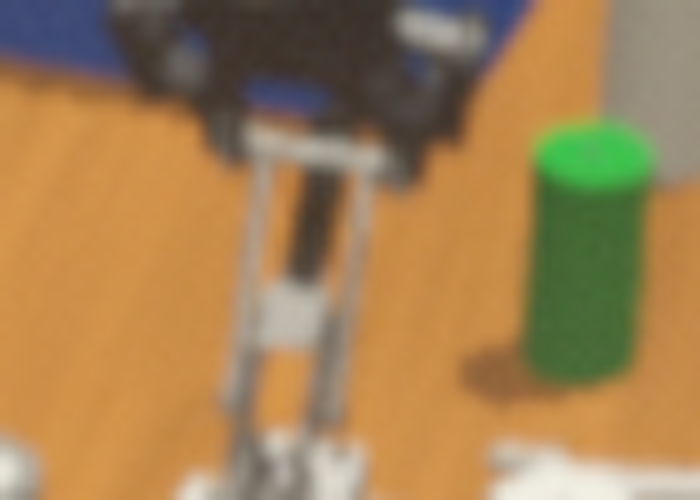

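```bash
python3 - <<'E'
from h import *
o=get_obs();print(W2F(o["ee_pos"]),o["wrist_force"])
for ut,us in [((327.2,197),(291,164.2)),((325.5,197.5),(291.7,164.5))]:
  r=least_squares(lambda q:np.concatenate([proj(F2W([q[2],q[0],q[1]],f),n)[0]-u for n,u in(("top",ut),("side",us))]),[-82,194,95]);print(r.x,r.fun.round(2))
# TCP seen at start picture: is the gripper where FK says? 
print(proj([[0.304,-0.602,0.223]],"side"),proj([[0.304,-0.602,0.206]],"side"))
E
python3 -c "
import cv2;a=cv2.imread('pics/side0.png')[60:120,340:410];cv2.imwrite('pics/s0g.png',cv2.resize(a,None,fx=8,fy=8,interpolation=2))"
```

```text
[ 94.29766331 -88.81607229 176.67539007] [13.82135582 -0.41703134 -0.43847129]
[-86.07721907 196.07571763  95.63472688] [-0.02 -0.57  0.77  0.23]
[-81.50016815 198.215462    92.95765076] [-0.01 -0.36  0.48  0.15]
[[367.2720773  112.56139305]] [[366.82470087 116.10632418]]
```

View pics/s0g.png

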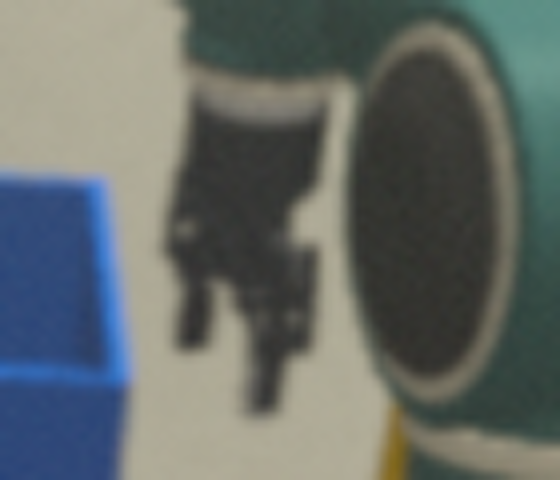

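The grip stopped at 56.7 mm on the heads. The bar sits about (+5, +20) mm from the reported TCP in fixture y and z, so I'll use that measured offset. Now the arc rows.

Run:
```python
from h import *
l=.82;P=pin(l)[1:]
W=[bar(l,np.radians(b))[1:] for b in (64.9,80,95,110,125,138,150)]+[[56,143],[71,130],[71,110],[71,92]]
W=np.array(W);t=.5
for i in range(1,len(W)):
    d=W[i]-W[i-1];print(W[i].round(0),"tool y,z:",(np.array([-np.sin(t)*d[0]-np.cos(t)*d[1],np.cos(t)*d[0]-np.sin(t)*d[1]])).round(1))
```

```text
[-59. 202.] tool y,z: [-18.   17.3]
[-34. 203.] tool y,z: [-12.8  21.2]
[-10. 198.] tool y,z: [-6.9 23.8]
[ 12. 186.] tool y,z: [-0.5 24.8]
[ 28. 172.] tool y,z: [ 4.8 21. ]
[ 40. 156.] tool y,z: [ 8.5 17.9]
[ 56. 143.] tool y,z: [ 3.7 20.2]
[ 71. 130.] tool y,z: [ 4.2 19.4]
[ 71. 110.] tool y,z: [17.6  9.6]
[71. 92.] tool y,z: [15.8  8.6]
```

```bash
python3 -m pendant '[[0.05,[0.002,0,0],[0,0,0]],[0.05,[0,-0.009,0.009],[0,0,0]],[0.05,[0,-0.009,0.009],[0,0,0]],[0.05,[0,-0.0064,0.0106],[0,0,0]],[0.05,[0,-0.0064,0.0106],[0,0,0]]]' 25
python3 - <<'E'
from h import *
for c in ('top','side'):
  im=optics.camera(c)
  off=(260,170) if c=='top' else (250,140)
  cr=cv2.resize(im[off[1]:off[1]+60,off[0]:off[0]+80],None,fx=8,fy=8,interpolation=cv2.INTER_CUBIC)
  cv2.imwrite(f'pics/{c}12.png',cr)
E
```

```text
time: 12.92
ee_pos: [0.558, -0.0828, 0.1847]
orientation: [[0.998, -0.03, 0.061], [-0.068, -0.479, 0.875], [0.003, -0.877, -0.48]]
wrist_force: [6.9, -1.4, 0.5]
grip_width: 0.0572
```

View pics/top12.png

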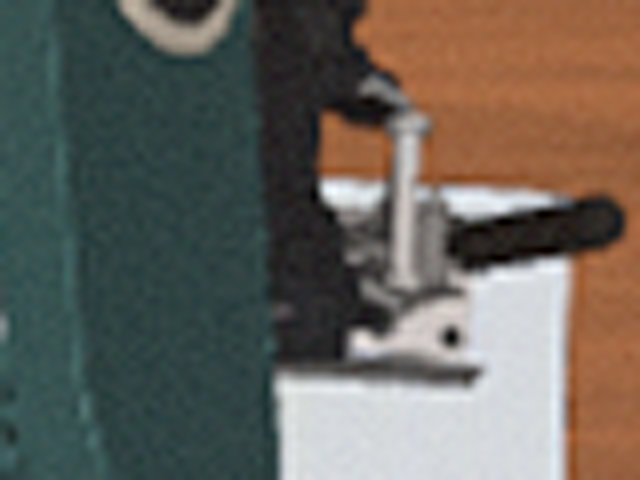

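View pics/side12.png

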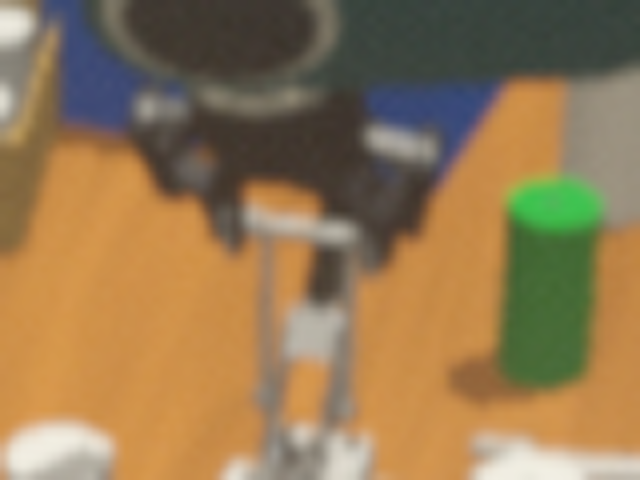

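```bash
cat > b.py <<'E'
from h import *
def est(ut,us):
  r=least_squares(lambda q:np.concatenate([proj(F2W([q[2],q[0],q[1]],f),n)[0]-u for n,u in(("top",ut),("side",us))]),[-82,194,95]);print("bar yzx",r.x.round(1),r.fun.round(1),"TCP",W2F(get_obs()["ee_pos"]).round(1))
E
python3 -c "
from b import *
est((310.6,195.8),(287.3,168.0))"
```

```text
bar yzx [-42.  204.1  95.8] [-0.  -1.1  1.5  0.5] TCP [ 95.5 -39.  184.8]
```

The bar has slipped to the -y edge of the pads (bar (-42,204), TCP (-39,185)). It's upright now and past vertical it falls toward the gate by itself. I'll grip harder, carry on over the top and re-check.

```bash
python3 -m pendant '[[0.05,[0,0,0],[0,0,0]],[0.05,[0,-0.0035,0.012],[0,0,0]],[0.05,[0,-0.0035,0.012],[0,0,0]],[0.05,[0,0,0.0125],[0,0,0]],[0.05,[0,0,0.0125],[0,0,0]]]' 50
python3 - <<'E'
from h import *
for c in ('top','side'):
  im=optics.camera(c)
  off=(250,170) if c=='top' else (250,140)
  cr=cv2.resize(im[off[1]:off[1]+60,off[0]:off[0]+80],None,fx=8,fy=8,interpolation=cv2.INTER_CUBIC)
  cv2.imwrite(f'pics/{c}13.png',cr)
E
```

```text
time: 13.65
ee_pos: [0.5613, -0.0368, 0.1673]
orientation: [[0.998, -0.03, 0.062], [-0.069, -0.479, 0.875], [0.003, -0.877, -0.48]]
wrist_force: [3.7, -2.6, 2.3]
grip_width: 0.0551
```

View pics/top13.png

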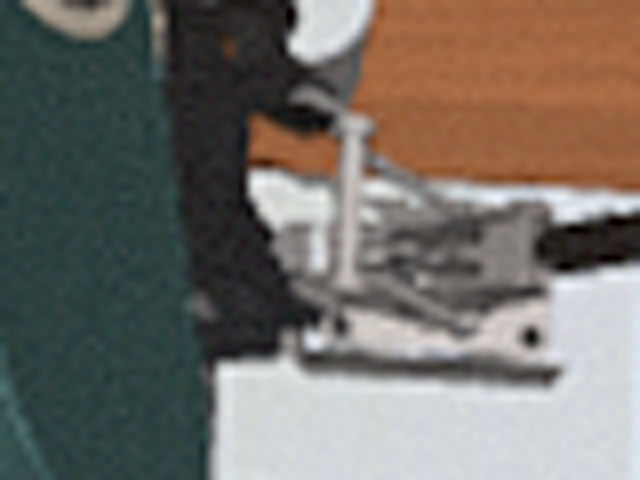

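View pics/side13.png

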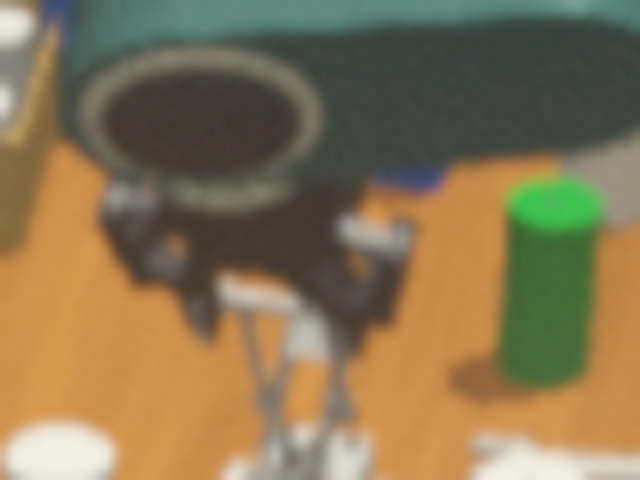

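```bash
python3 -c "
from b import *
est((293.6,195.5),(284.8,177.5))"
```

```text
bar yzx [  1.4 190.7  95.9] [-0.  -0.6  0.8  0.2] TCP [ 95.3   7.  166.6]
```

The loop is past vertical (b≈118°). I'll lower it along its arc toward the keeper top.

```bash
python3 -m pendant '[[0.05,[0,0.001,0.017],[0,0,0]],[0.05,[0,0.004,0.017],[0,0,0]],[0.05,[0,0.007,0.0165],[0,0,0]],[0.05,[0,0.01,0.0125],[0,0,0]],[0.05,[0,0.011,0.0125],[0,0,0]]]' 50
python3 - <<'E'
from h import *
for c in ('top','side'):
  im=optics.camera(c)
  off=(240,170) if c=='top' else (250,140)
  cr=cv2.resize(im[off[1]:off[1]+60,off[0]:off[0]+80],None,fx=8,fy=8,interpolation=cv2.INTER_CUBIC)
  cv2.imwrite(f'pics/{c}14.png',cr)
E
```

```text
time: 14.38
ee_pos: [0.5647, 0.0134, 0.1016]
orientation: [[0.998, -0.031, 0.061], [-0.068, -0.479, 0.875], [0.003, -0.877, -0.48]]
wrist_force: [6.1, -2.9, 1.0]
grip_width: 0.0517
```

View pics/top14.png

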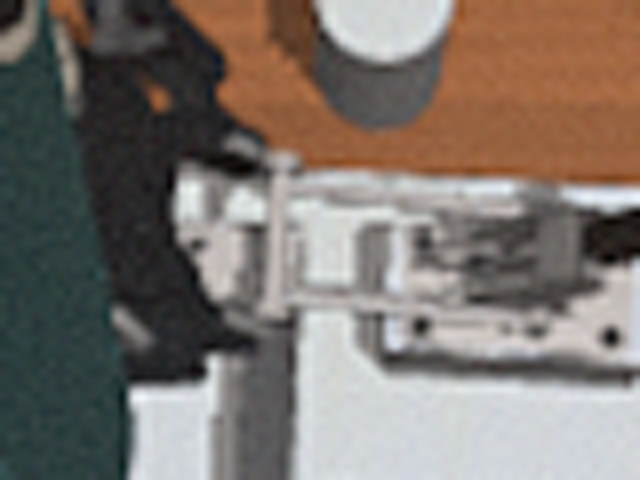

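View pics/side14.png

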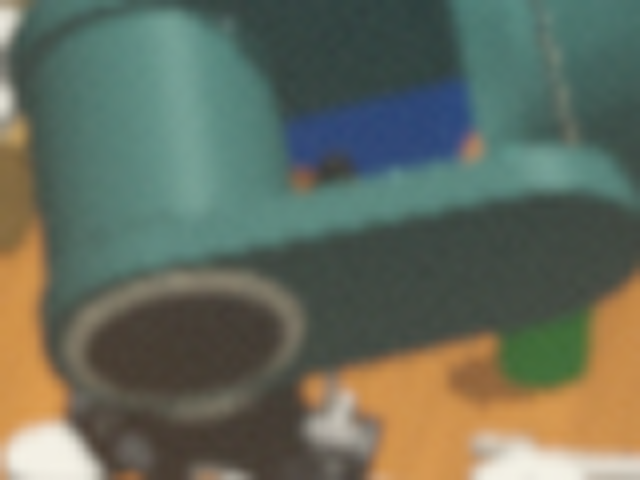

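```bash
python3 -c "
from b import *
print(W2F(get_obs()['ee_pos']))
for b in (150,160,165,170,175,180): 
  q=bar(.82,np.radians(b));print(b,np.round(q,0),proj(F2W(q,f),'top').round(1),proj(F2W(q,f),'side').round(1))
im=optics.camera('side');cv2.imwrite('pics/side15.png',cv2.resize(im[170:240,240:340],None,fx=8,fy=8,interpolation=2))
"
```

```text
[ 95.76038675  57.15083049 100.45550958]
150 [ 95.  40. 156.] [[278.8 197.4]] [[282.8 191.7]]
160 [ 95.  47. 141.] [[276.2 198.5]] [[282.2 196.3]]
165 [ 95.  50. 133.] [[275.3 199.1]] [[281.9 198.5]]
170 [ 95.  51. 125.] [[274.7 199.7]] [[281.8 200.7]]
175 [ 95.  52. 117.] [[274.3 200.3]] [[281.7 202.8]]
180 [ 95.  53. 108.] [[274.2 200.9]] [[281.6 204.7]]
```

View pics/side15.png

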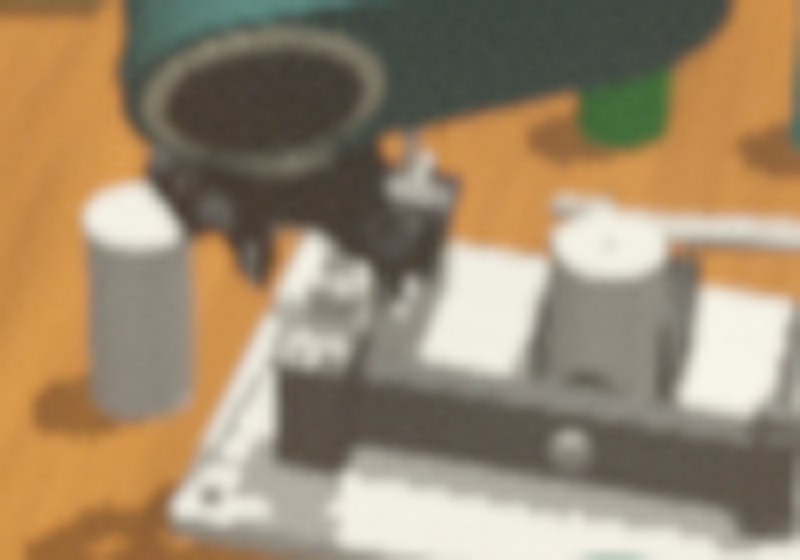

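The bar is held only by the pad edge at about (50,128) above the keeper. I'll release it so it rests on the keeper lip, then regrasp centred.

```bash
python3 -m pendant '[[0.075,[0,0,0],[0,0,0]],[0.075,[0,0,0],[0,0,0]],[0.075,[0,0,0],[0,0,0]],[0.075,[0,0,0],[0,0,0]]]' 25
python3 - <<'E'
from h import *
print(W2F(get_obs()['ee_pos']))
for c in ('top','side'):
  im=optics.camera(c)
  off=(240,170) if c=='top' else (250,170)
  cr=cv2.resize(im[off[1]:off[1]+60,off[0]:off[0]+80],None,fx=8,fy=8,interpolation=cv2.INTER_CUBIC)
  cv2.imwrite(f'pics/{c}16.png',cr)
  for t in ('loop_bar','lever_grip','keeper'):print(c,t,[(round(r['score'],2),r['at']) for r in optics.landmark_of(t,c)][:2])
E
```

```text
time: 15.02
ee_pos: [0.5641, 0.0135, 0.1016]
orientation: [[0.998, -0.032, 0.061], [-0.069, -0.478, 0.875], [0.001, -0.878, -0.479]]
wrist_force: [0.5, -0.9, 0.2]
grip_width: 0.075
[ 94.87755448  56.9298401  101.59384984]
top loop_bar [(0.51, [271.1, 202.5])]
top lever_grip [(0.89, [323.7, 199.4])]
top keeper [(0.7, [271.1, 201.1])]
side loop_bar [(0.55, [282.0, 203.3]), (0.46, [315.0, 220.4])]
side lever_grip [(0.36, [312.6, 224.5])]
side keeper [(0.74, [337.4, 214.0]), (0.65, [279.1, 209.2])]
```

View pics/top16.png

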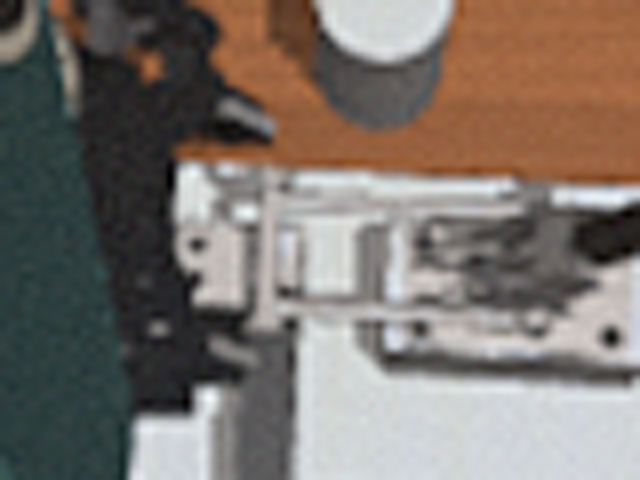

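View pics/side16.png

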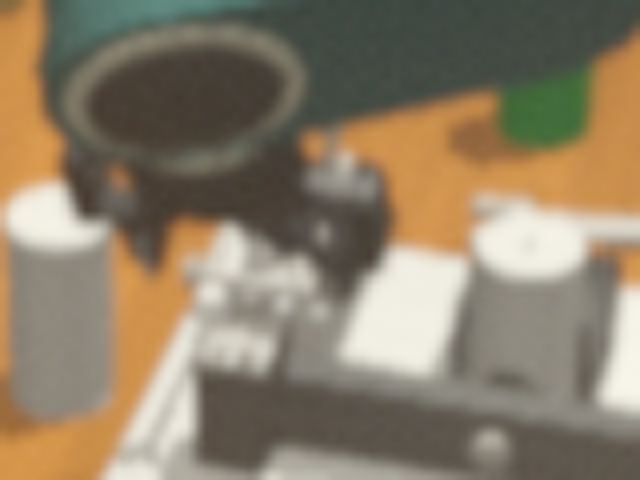

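The bar rests on the keeper lip, at (273,200.6) in the top view and (281.5,206) in the side view. The tips are level with the heads, so I move forward 12 mm and regrasp.

```bash
python3 -m pendant '[[0.075,[-0.001,0.012,-0.003],[0,0,0]],[0.075,[0,0,0],[0,0,0]],[0.05,[0,0,0],[0,0,0]],[0.05,[0,0,0],[0,0,0]],[0.05,[0,0,0],[0,0,0]]]' 40
python3 - <<'E'
from h import *
print(W2F(get_obs()['ee_pos']))
for c in ('top','side'):
  im=optics.camera(c)
  off=(240,170) if c=='top' else (250,170)
  cr=cv2.resize(im[off[1]:off[1]+60,off[0]:off[0]+80],None,fx=8,fy=8,interpolation=cv2.INTER_CUBIC)
  cv2.imwrite(f'pics/{c}17.png',cr)
E
```

```text
time: 16.05
ee_pos: [0.5638, 0.0053, 0.0933]
orientation: [[0.998, -0.029, 0.062], [-0.068, -0.478, 0.876], [0.004, -0.878, -0.479]]
wrist_force: [8.0, -1.3, 1.5]
grip_width: 0.0565
[95.13197722 48.71628733 93.34181208]
```

View pics/top17.png

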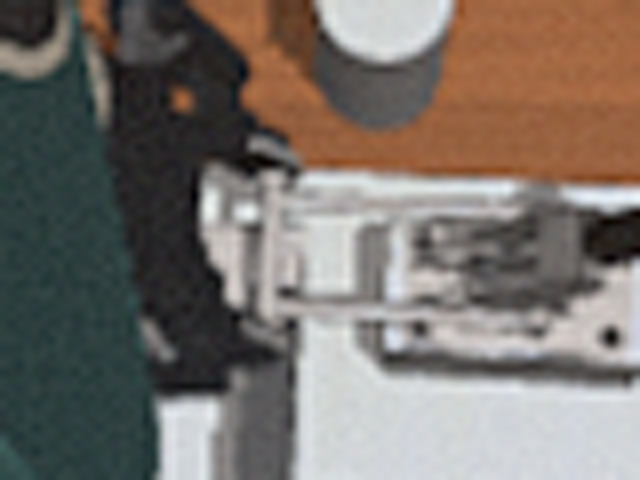

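View pics/side17.png

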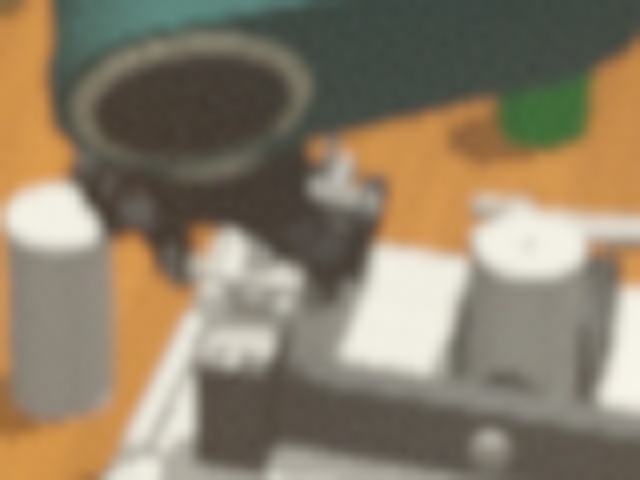

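```bash
python3 -m pendant '[[0.05,[0,-0.007,-0.004],[0,0,0]],[0.05,[0,-0.0043,0.0079],[0,0,0]],[0.05,[0,-0.0043,0.0079],[0,0,0]],[0.05,[0,0,0],[0,0,0]]]' 60
python3 - <<'E'
from h import *
print(W2F(get_obs()['ee_pos']))
for c in ('top','side'):
  im=optics.camera(c)
  off=(240,170) if c=='top' else (250,150)
  cr=cv2.resize(im[off[1]:off[1]+60,off[0]:off[0]+80] if c=='top' else im[150:230,250:330],None,fx=8 if c=='top' else 7,fy=8 if c=='top' else 7,interpolation=cv2.INTER_CUBIC)
  cv2.imwrite(f'pics/{c}18.png',cr)
E
```

```text
time: 16.65
ee_pos: [0.5651, 0.0237, 0.1012]
orientation: [[0.998, -0.028, 0.061], [-0.067, -0.478, 0.876], [0.004, -0.878, -0.479]]
wrist_force: [10.1, 1.4, -0.1]
grip_width: 0.0561
[ 95.22864727  67.21175174 101.24839793]
```

View pics/top18.png

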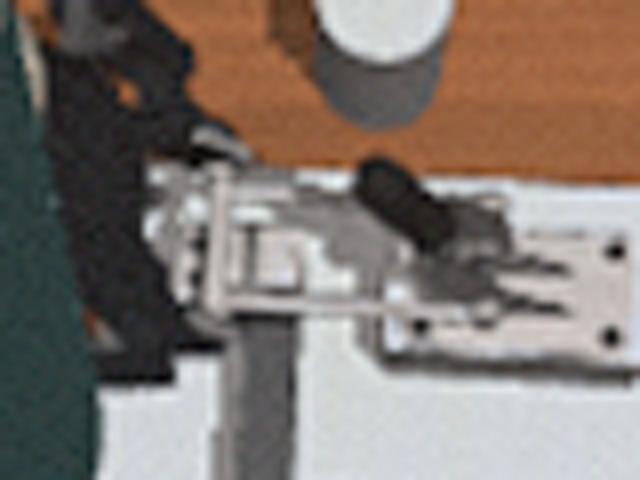

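View pics/side18.png

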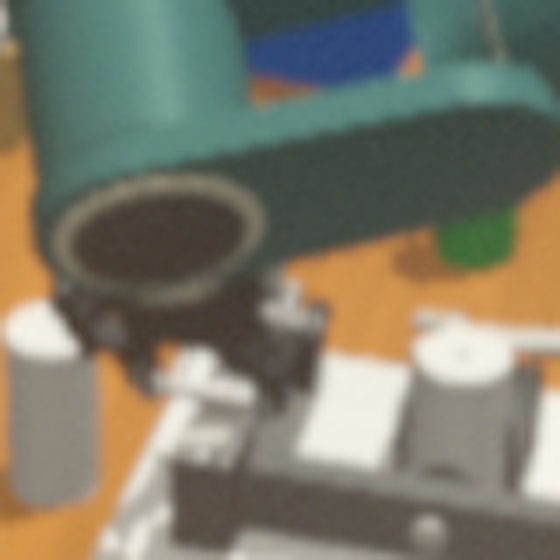

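```bash
python3 -c "
from b import *
for q in ([95,59,104],[95,52,104],[95,86,86],[95,72,116],[95,72,90],[95,66,116]): print(q,((proj(F2W(q,f),'top')[0]-(240,170)+.5)*8).round())
est((266.7,199.5),(279,204.9))
"
```

```text
[95, 59, 104] [260. 253.]
[95, 52, 104] [280. 254.]
[95, 86, 86] [186. 260.]
[95, 72, 116] [223. 244.]
[95, 72, 90] [225. 260.]
[95, 66, 116] [240. 245.]
bar yzx [ 73.9 120.9  96.6] [-0.  -0.5  0.6  0.2] TCP [ 95.2  67.  101.3]
```

The bar is at about (73,118), some 12 mm beyond the keeper seat (lip edge at crop col 245), and the lever has come up with it. Lowering.

```bash
python3 -m pendant '[[0.05,[0,0.0057,0.0031],[0,0,0]],[0.05,[0,0.0057,0.0031],[0,0,0]],[0.05,[0,0.0057,0.0031],[0,0,0]],[0.05,[0,0.0035,0.0019],[0,0,0]],[0.05,[0,0,0],[0,0,0]]]' 60
python3 - <<'E'
from h import *
print(W2F(get_obs()['ee_pos']))
for c in ('top','side'):
  im=optics.camera(c)
  off=(240,170) if c=='top' else (250,150)
  cr=cv2.resize(im[off[1]:off[1]+60,off[0]:off[0]+80] if c=='top' else im[150:230,250:330],None,fx=8 if c=='top' else 7,fy=8 if c=='top' else 7,interpolation=cv2.INTER_CUBIC)
  cv2.imwrite(f'pics/{c}19.png',cr)
E
```

```text
time: 17.38
ee_pos: [0.5652, 0.0229, 0.0782]
orientation: [[0.998, -0.028, 0.061], [-0.067, -0.479, 0.875], [0.004, -0.877, -0.48]]
wrist_force: [8.4, 0.9, 4.8]
grip_width: 0.0557
[95.39746573 66.47136944 78.16484124]
```

View pics/top19.png

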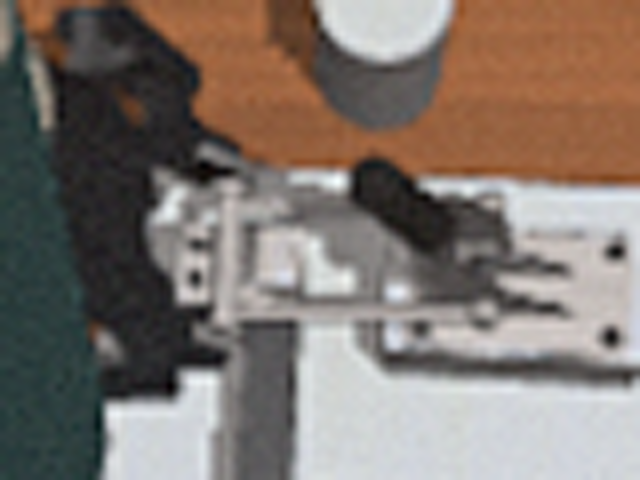

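View pics/side19.png

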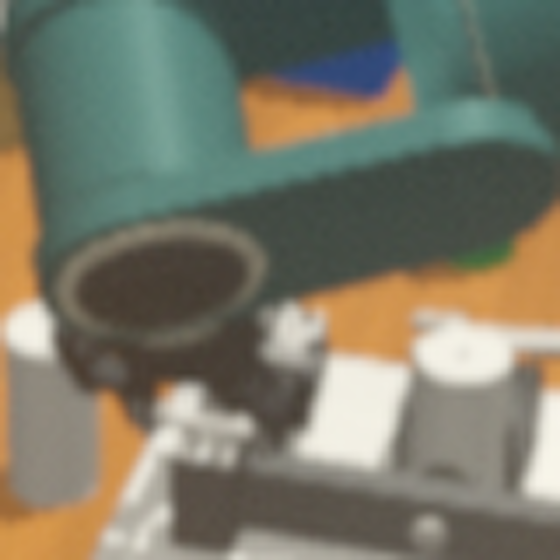

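```bash
python3 -c "
from b import *
est((268.2,202),(279.4,208.1))
for y,z in ((66,90),(66,100),(70,90),(62,90),(62,108),(66,108)): print(y,z,proj(F2W([95,y,z],f),'top').round(1),proj(F2W([95,y,z],f),'side').round(1))
for c in ('top','side'):
  for t in ('keeper','loop_bar','lever_grip','gate_end'):print(c,t,[(round(r['score'],2),r['at']) for r in optics.landmark_of(t,c)][:2])
"
```

```text
bar yzx [ 70.  104.2  94.4] [-0.  -0.9  1.   0.3] TCP [95.4 66.5 78.4]
66 90 [[269.7 202.1]] [[280.5 211. ]]
66 100 [[269.6 201.3]] [[280.6 208.7]]
70 90 [[268.3 202. ]] [[280.2 211.6]]
62 90 [[271.1 202.2]] [[280.8 210.3]]
62 108 [[271.  200.8]] [[280.9 206.2]]
66 108 [[269.6 200.7]] [[280.6 206.9]]
top keeper [(0.77, [273.3, 206.2])]
top loop_bar [(0.54, [266.9, 202.8])]
top lever_grip [(0.69, [288.9, 193.3])]
top gate_end [(0.97, [262.9, 204.6])]
side keeper [(0.8, [281.1, 208.9]), (0.18, [334.2, 228.3])]
side loop_bar [(0.58, [223.6, 307.6]), (0.45, [277.2, 208.0])]
side lever_grip []
side gate_end [(0.7, [275.5, 220.8])]
```

```bash
python3 -m pendant '[[0.05,[0,0.003,0.004],[0,0,0]],[0.05,[0,0.003,0.003],[0,0,0]],[0.05,[0,0,0],[0,0,0]]]' 60
python3 - <<'E'
from h import *
print(W2F(get_obs()['ee_pos']))
for c in ('top','side'):
  im=optics.camera(c)
  off=(240,170) if c=='top' else (250,150)
  cr=cv2.resize(im[off[1]:off[1]+60,off[0]:off[0]+80] if c=='top' else im[190:240,250:320],None,fx=8 if c=='top' else 10,fy=8 if c=='top' else 10,interpolation=cv2.INTER_CUBIC)
  cv2.imwrite(f'pics/{c}20.png',cr)
E
```

```text
time: 18.25
ee_pos: [0.5655, 0.0259, 0.0718]
orientation: [[0.998, -0.028, 0.064], [-0.07, -0.48, 0.875], [0.006, -0.877, -0.481]]
wrist_force: [-4.6, -1.1, 25.2]
grip_width: 0.0558
[95.45887081 69.43792637 71.79834005]
```

View pics/top20.png

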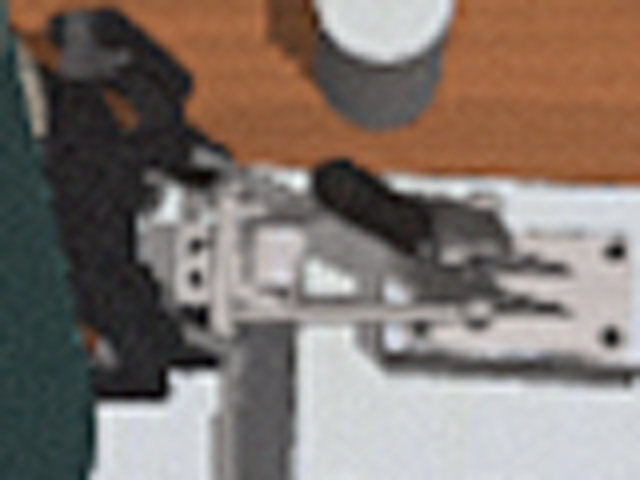

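View pics/side20.png

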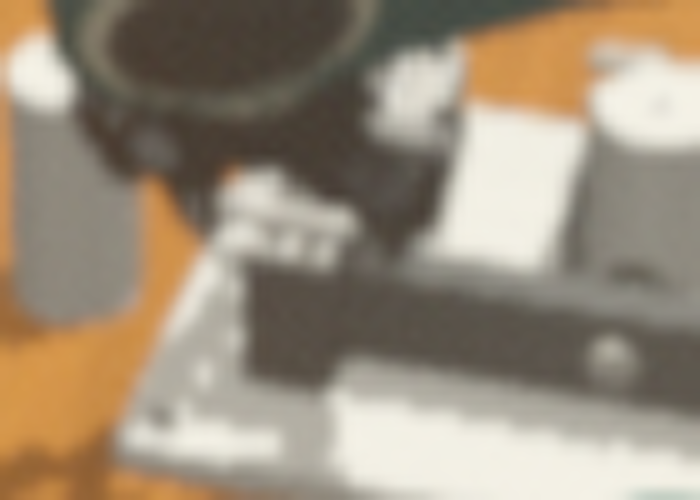

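The bar appears to be at (70,91), down on the keeper foot, with 25 N upward contact. I'll release and check.

```bash
python3 -m pendant '[[0.078,[0,0,0],[0,0,0]],[0.078,[0,0,0],[0,0,0]],[0.078,[0,0,0],[0,0,0]],[0.078,[0,-0.012,0.0],[0,0,0]]]' 25
python3 -m pendant '[[0.078,[0,-0.03,0.0],[0,0,0]],[0.078,[0,-0.05,0],[0,0,0]],[0.0,[0,-0.05,0],[0,0,0]],[0.0,[0,-0.05,0.0],[0,0,0]]]'
python3 - <<'E'
from h import *
print(W2F(get_obs()['ee_pos']))
for c in ('top','side'):
  im=optics.camera(c)
  off=(240,170) if c=='top' else (250,150)
  cr=cv2.resize(im[off[1]:off[1]+60,off[0]:off[0]+80] if c=='top' else im[160:240,250:330],None,fx=8 if c=='top' else 7,fy=8 if c=='top' else 7,interpolation=cv2.INTER_CUBIC)
  cv2.imwrite(f'pics/{c}21.png',cr)
  for t in ('keeper','loop_bar','lever_grip','gate_end'):print(c,t,[(round(r['score'],2),r['at']) for r in optics.landmark_of(t,c)][:2])
E
```

```text
time: 18.85
ee_pos: [0.5639, 0.0319, 0.0785]
orientation: [[0.998, -0.034, 0.06], [-0.069, -0.479, 0.875], [-0.001, -0.877, -0.48]]
wrist_force: [0.6, -0.8, 0.2]
grip_width: 0.078
time: 19.35
ee_pos: [0.57, 0.1191, 0.2392]
orientation: [[0.998, -0.031, 0.061], [-0.068, -0.478, 0.876], [0.002, -0.878, -0.479]]
wrist_force: [0.1, -0.6, -0.4]
grip_width: 0.0428
[ 93.47316671 162.76322338 239.18207139]
top keeper [(0.73, [351.2, 260.9]), (0.63, [269.5, 200.9])]
top loop_bar [(0.51, [268.3, 202.0])]
top lever_grip [(0.72, [291.1, 243.9]), (0.59, [285.6, 195.1])]
top gate_end [(0.97, [262.0, 203.8]), (0.15, [285.0, 176.8])]
side keeper [(0.57, [281.5, 208.8])]
side loop_bar [(0.75, [333.2, 230.0]), (0.52, [278.5, 210.9])]
side lever_grip [(0.7, [277.4, 223.0]), (0.5, [282.2, 179.7])]
side gate_end [(0.65, [276.4, 220.5]), (0.16, [275.6, 207.6])]
```

View pics/top21.png

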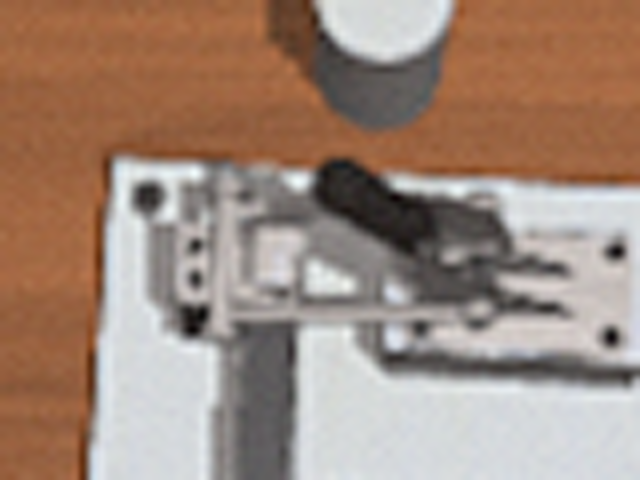

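View pics/side21.png

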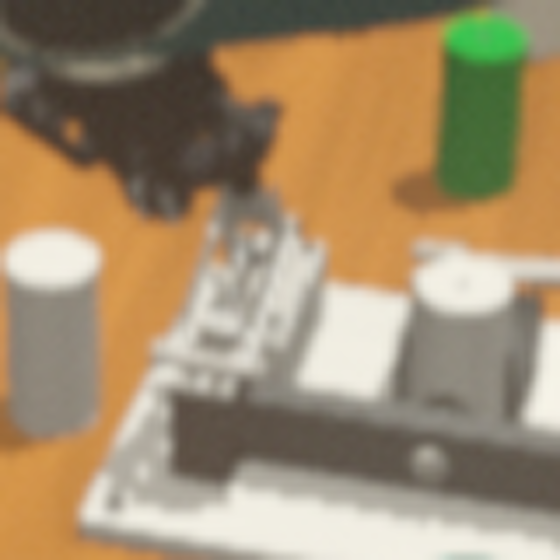

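The top view shows the bar at (268,202) and the side view at (279,212). Both match (70,90), so it's down on the foot about 13 mm beyond the seat. The lever leans toward the gate. Next I bring the closed fingers to the gate side of the sleeve.

```bash
python3 -m pendant '[[0.0,[0.001,0.036,-0.036],[0,0,0]],[0.0,[0.001,0.036,-0.036],[0,0,0]],[0.0,[0,0,0],[0,0,0]]]' 25
python3 - <<'E'
from h import *
print(W2F(get_obs()['ee_pos']))
for l in (1.6,1.7,1.8,1.9,2.0):print(l,proj(F2W(lpt(140,l),f),'top').round(1),proj(F2W(lpt(140,l),f),'side').round(1))
for c in ('top','side'):
  im=optics.camera(c)
  cr=cv2.resize(im[170:230,240:320] if c=='top' else im[140:220,240:320],None,fx=8 if c=='top' else 7,fy=8 if c=='top' else 7,interpolation=cv2.INTER_CUBIC)
  cv2.imwrite(f'pics/{c}22.png',cr)
E
```

```text
time: 20.23
ee_pos: [0.5646, 0.0178, 0.207]
orientation: [[0.997, -0.035, 0.063], [-0.072, -0.479, 0.875], [-0.001, -0.877, -0.48]]
wrist_force: [0.1, 0.1, -0.5]
grip_width: -0.0001
[ 95.06716035  61.24593571 207.01079592]
1.6 [[296.5 191.5]] [[286.5 166.8]]
1.7 [[291.  191.4]] [[285.4 169.4]]
1.8 [[285.7 191.5]] [[284.4 172.2]]
1.9 [[280.5 191.7]] [[283.4 175.4]]
2.0 [[275.7 192. ]] [[282.4 178.8]]
```

View pics/top22.png

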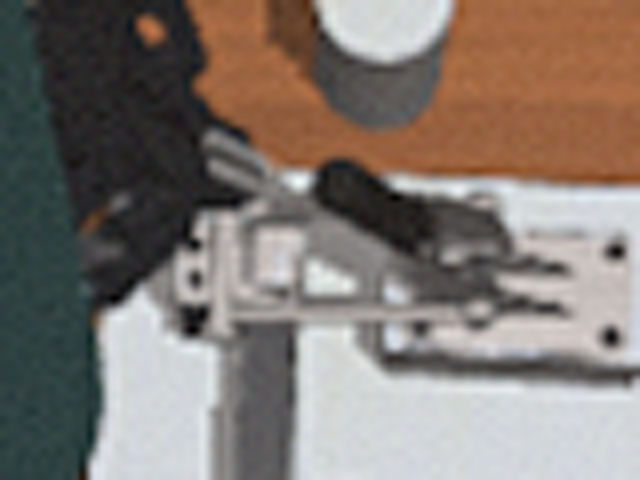

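View pics/side22.png

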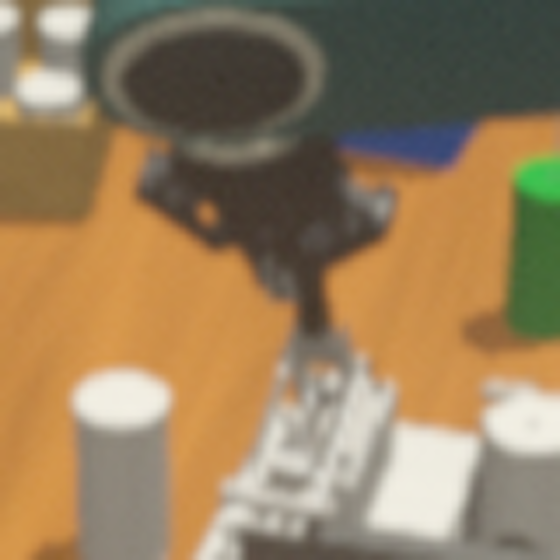

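```bash
python3 -m pendant '[[0.0,[0,0.0065,-0.0133],[0,0,0]],[0.0,[0,0.0065,-0.0133],[0,0,0]],[0.0,[0,0.0065,-0.0133],[0,0,0]],[0.0,[0,0.0065,-0.0133],[0,0,0]],[0.0,[0,0.0,0],[0,0,0]]]'
python3 - <<'E'
from h import *
print(W2F(get_obs()['ee_pos']))
for c in ('top','side'):
  im=optics.camera(c)
  cr=cv2.resize(im[170:230,260:340] if c=='top' else im[140:220,240:320],None,fx=8 if c=='top' else 7,fy=8 if c=='top' else 7,interpolation=cv2.INTER_CUBIC)
  cv2.imwrite(f'pics/{c}23.png',cr)
E
```

```text
time: 20.95
ee_pos: [0.5628, -0.04, 0.2195]
orientation: [[0.997, -0.024, 0.067], [-0.07, -0.481, 0.874], [0.012, -0.876, -0.481]]
wrist_force: [-14.1, 10.8, 57.5]
grip_width: 0.0
[ 97.30954338   3.46262827 219.51109506]
```

View pics/top23.png

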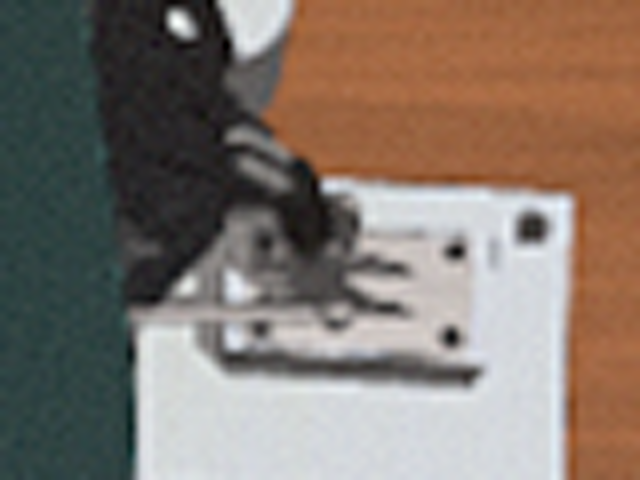

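View pics/side23.png

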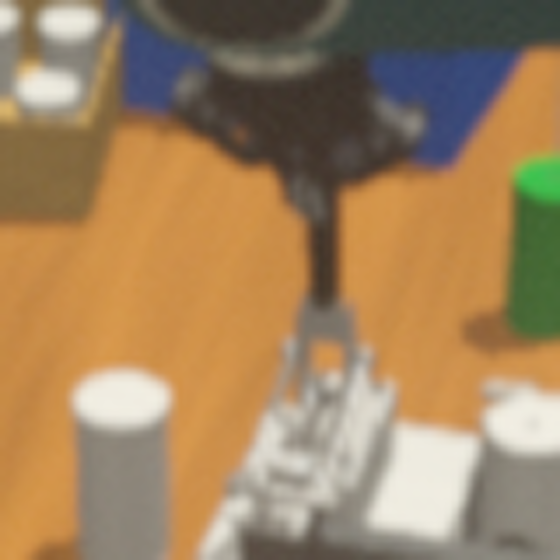

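The 57 N is axial. The fingertip is jammed on the sleeve's end because the fingertips sit well behind nominal, as the bar grasp also showed. I'll back off and come in about 35 mm lower.

```bash
python3 -m pendant '[[0.0,[0,-0.015,0],[0,0,0]],[0.0,[0,-0.01,0.02],[0,0,0]],[0.0,[0,0.0,0.04],[0,0,0]],[0.0,[0,0.0,0.0],[0,0,0]]]'
python3 - <<'E'
from h import *
print(W2F(get_obs()['ee_pos']),get_obs()["orientation"].round(3).tolist())
plan([95,50,200],0.5)
P=get_obs()["ee_pos"]
print(proj(P,"top"),proj(P,"side"))
for c in ('top','side'):
  im=optics.camera(c)
  cr=cv2.resize(im[170:230,240:320] if c=='top' else im[140:220,240:320],None,fx=8 if c=='top' else 7,fy=8 if c=='top' else 7,interpolation=cv2.INTER_CUBIC)
  cv2.imwrite(f'pics/{c}24.png',cr)
E
```

```text
time: 21.55
ee_pos: [0.5654, 0.0282, 0.2014]
orientation: [[0.998, -0.034, 0.057], [-0.066, -0.479, 0.875], [-0.003, -0.877, -0.48]]
wrist_force: [-0.3, -0.7, 0.1]
grip_width: -0.0003
[ 95.18980699  71.7688201  201.39669289] [[0.998, -0.034, 0.057], [-0.066, -0.479, 0.875], [-0.003, -0.877, -0.48]]
t 21.55 TCP fix [ 95.2  71.8 201.4] F [-0.3 -0.7  0.1] turn [ 0.001  0.004 -0.001] shift(tool axes now) [ -0.2  11.7 -18.4] shift(target axes) [ -0.2  11.7 -18.4] grip -0.0003 q [ 0.25 -0.02  1.68 -0.47  1.65  0.31]
[[266.66265289 192.63477445]] [[280.50501361 185.60999023]]
```

View pics/top24.png

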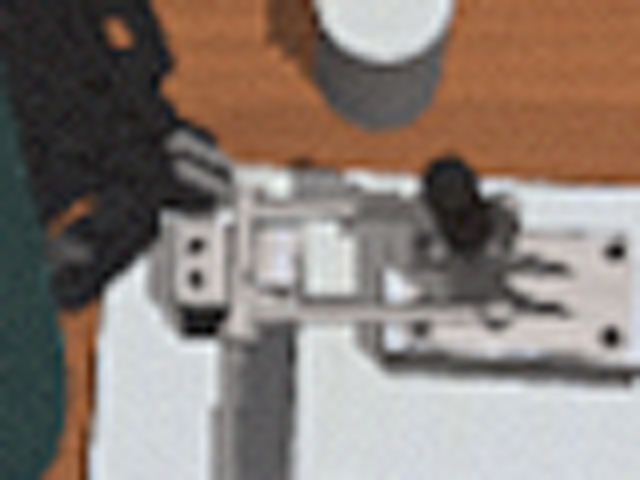

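View pics/side24.png

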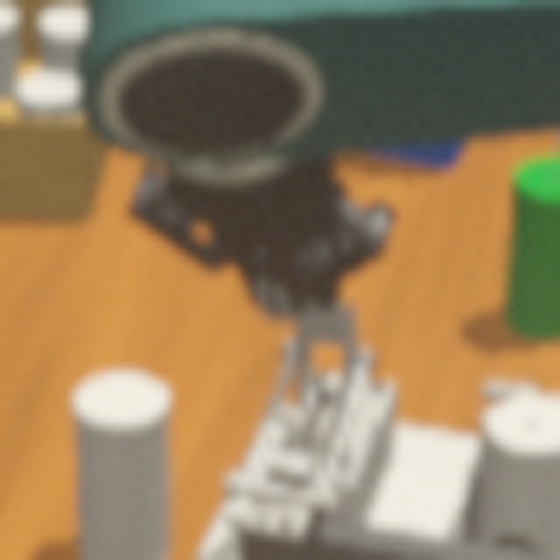

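The lever has moved to about 1.6 rad and the loop bar is still on the foot, at col 270.6. The rubber sleeve grips the tip, so the tool has to follow a true arc about the pivot. I'll compute that arc.

```bash
cat > arc.py <<'E'
import numpy as np,sys
# contact point rel pivot as (y,z); rotate by d deg per row
def arc(v,total,n,t=.5):
    v=np.array(v,float);a=np.radians(total/n);R=np.array([[np.cos(a),-np.sin(a)],[np.sin(a),np.cos(a)]])
    for i in range(n):
        w=R@v;d=w-v;v=w
        print(i,"C",(v+[-23,94]).round(0),"tool y,z mm:",np.round([-np.sin(t)*d[0]-np.cos(t)*d[1],np.cos(t)*d[0]-np.sin(t)*d[1]],1))
E
python3 -c "
from arc import *
arc([23.5,103],98,14)"
python3 -m pendant '[[0.0,[0,0.012,-0.0155],[0,0,0]],[0.0,[0,0.012,-0.0155],[0,0,0]],[0.0,[0,0.009,-0.012],[0,0,0]],[0.0,[0,0.0,0.0],[0,0,0]]]'
python3 -c "
from h import *
print(W2F(get_obs()['ee_pos']))"
```

```text
0 C [-12. 199.] tool y,z mm: [  4.3 -12.2]
1 C [-25. 200.] tool y,z mm: [  5.7 -11.6]
2 C [-38. 199.] tool y,z mm: [  7.1 -10.8]
3 C [-51. 196.] tool y,z mm: [ 8.3 -9.8]
4 C [-63. 192.] tool y,z mm: [ 9.5 -8.7]
5 C [-74. 186.] tool y,z mm: [10.5 -7.5]
6 C [-85. 179.] tool y,z mm: [11.3 -6.2]
7 C [-95. 171.] tool y,z mm: [12.  -4.8]
8 C [-104.  162.] tool y,z mm: [12.5 -3.3]
9 C [-112.  151.] tool y,z mm: [12.8 -1.7]
10 C [-118.  140.] tool y,z mm: [12.9 -0.2]
11 C [-123.  128.] tool y,z mm: [12.8  1.4]
12 C [-126.  116.] tool y,z mm: [12.6  3. ]
13 C [-128.  103.] tool y,z mm: [12.1  4.5]
time: 22.15
ee_pos: [0.5619, -0.029, 0.1958]
orientation: [[0.997, -0.033, 0.063], [-0.071, -0.478, 0.875], [0.001, -0.878, -0.479]]
wrist_force: [-0.2, 1.4, -0.9]
grip_width: -0.0001
[ 95.64059255  14.41247112 195.84640164]
```

```bash
python3 -m pendant '[[0.0,[0,0.003,-0.006],[0,0,0]],[0.0,[0,0.0043,-0.0122],[0,0,0]],[0.0,[0,0.0057,-0.0116],[0,0,0]],[0.0,[0,0.0,0.0],[0,0,0]]]'
python3 - <<'E'
from h import *
print(W2F(get_obs()['ee_pos']))
for c in ('top','side'):
  im=optics.camera(c)
  cr=cv2.resize(im[170:230,260:340] if c=='top' else im[140:220,240:320],None,fx=8 if c=='top' else 7,fy=8 if c=='top' else 7,interpolation=cv2.INTER_CUBIC)
  cv2.imwrite(f'pics/{c}25.png',cr)
E
```

```text
time: 22.65
ee_pos: [0.5598, -0.0607, 0.1989]
orientation: [[0.998, -0.032, 0.062], [-0.07, -0.478, 0.875], [0.001, -0.878, -0.479]]
wrist_force: [0.2, -0.7, 0.5]
grip_width: -0.0002
[ 95.78187082 -17.3965486  198.86498466]
```

View pics/top25.png

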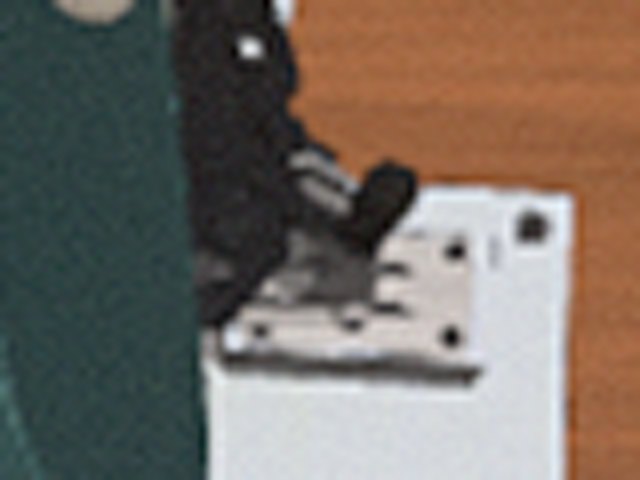

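View pics/side25.png

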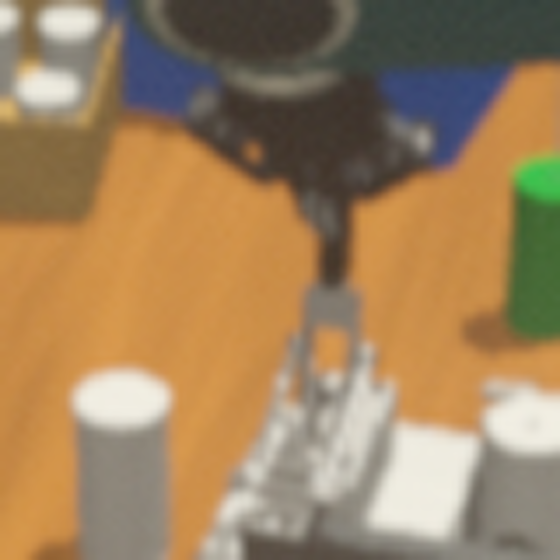

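The lever follows with light force (now about 1.35 rad). Continuing along the arc.

```bash
python3 -m pendant '[[0.0,[0,0.0071,-0.0108],[0,0,0]],[0.0,[0,0.0083,-0.0098],[0,0,0]],[0.0,[0,0.0,0.0],[0,0,0]]]'
python3 -m pendant '[[0.0,[0,0.0095,-0.0087],[0,0,0]],[0.0,[0,0.0105,-0.0075],[0,0,0]],[0.0,[0,0.0,0.0],[0,0,0]]]'
python3 - <<'E'
from h import *
print(W2F(get_obs()['ee_pos']))
for c in ('top','side'):
  im=optics.camera(c)
  cr=cv2.resize(im[170:230,260:340] if c=='top' else im[140:220,240:320],None,fx=8 if c=='top' else 7,fy=8 if c=='top' else 7,interpolation=cv2.INTER_CUBIC)
  cv2.imwrite(f'pics/{c}26.png',cr)
E
```

```text
time: 23.12
ee_pos: [0.5581, -0.0861, 0.1949]
orientation: [[0.998, -0.032, 0.062], [-0.07, -0.478, 0.875], [0.001, -0.878, -0.479]]
wrist_force: [0.4, 1.3, 1.9]
grip_width: 0.0
time: 23.5
ee_pos: [0.5564, -0.1098, 0.1849]
orientation: [[0.998, -0.032, 0.061], [-0.07, -0.478, 0.875], [0.001, -0.878, -0.48]]
wrist_force: [1.4, 2.5, 3.2]
grip_width: -0.0002
[ 95.76528726 -66.56701124 184.92224769]
```

View pics/top26.png

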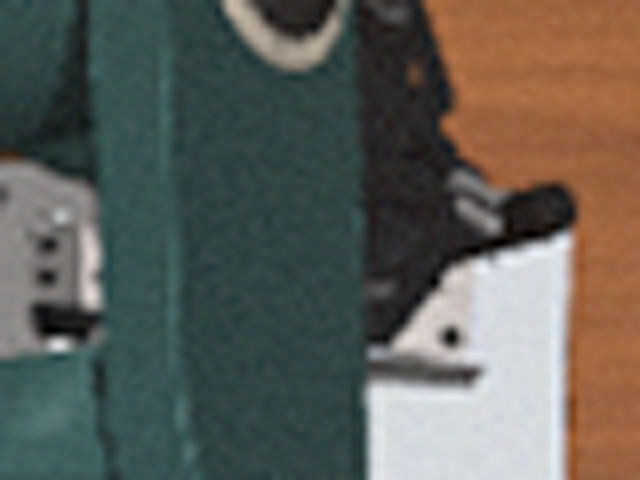

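View pics/side26.png

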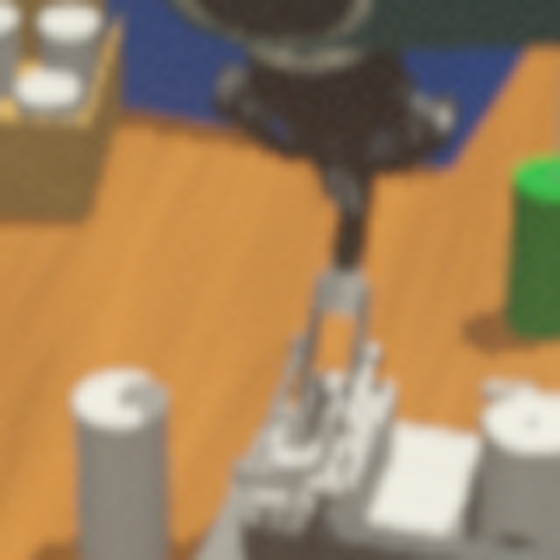

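```bash
python3 -m pendant '[[0.0,[0,0.0113,-0.0062],[0,0,0]],[0.0,[0,0.012,-0.0048],[0,0,0]],[0.0,[0,0.0,0.0],[0,0,0]]]' | grep -E "ee|force"
python3 -m pendant '[[0.0,[0,0.0125,-0.0033],[0,0,0]],[0.0,[0,0.0128,-0.0017],[0,0,0]],[0.0,[0,0.0,0.0],[0,0,0]]]'| grep -E "ee|force"
python3 - <<'E'
from h import *
print(W2F(get_obs()['ee_pos']))
for c in ('top','side'):
  im=optics.camera(c)
  cr=cv2.resize(im[170:230,270:350] if c=='top' else im[140:220,240:320],None,fx=8 if c=='top' else 7,fy=8 if c=='top' else 7,interpolation=cv2.INTER_CUBIC)
  cv2.imwrite(f'pics/{c}27.png',cr)
E
```

```text
ee_pos: [0.5551, -0.1299, 0.1698]
wrist_force: [1.0, 1.9, 3.6]
ee_pos: [0.5539, -0.1462, 0.1499]
wrist_force: [0.4, 2.3, 2.7]
[  95.72875345 -103.02919089  149.91344513]
```

View pics/top27.png

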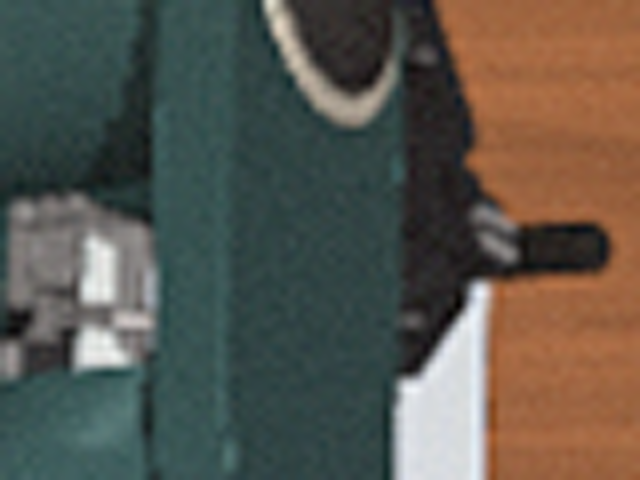

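View pics/side27.png

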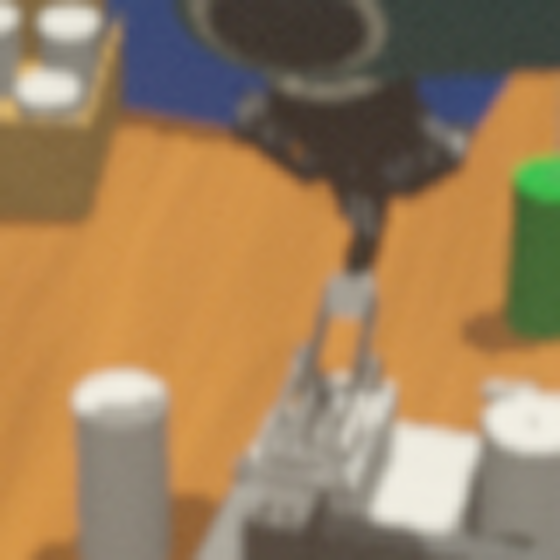

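```bash
python3 -m pendant '[[0.0,[0,0.0129,-0.0002],[0,0,0]],[0.0,[0,0.0128,0.0014],[0,0,0]],[0.0,[0,0.0,0.0],[0,0,0]]]' | grep -E "ee|force"
python3 -m pendant '[[0.0,[0,0.006,0.0015],[0,0,0]],[0.0,[0,0.0,0.0],[0,0,0]]]'| grep -E "ee|force"
python3 -m pendant '[[0.0,[0,0.006,0.0015],[0,0,0]],[0.0,[0,0.0,0.0],[0,0,0]]]'| grep -E "ee|force"
python3 - <<'E'
from h import *
print(W2F(get_obs()['ee_pos']))
for c in ('top','side'):
  im=optics.camera(c)
  cr=cv2.resize(im[170:230,270:350] if c=='top' else im[140:220,240:320],None,fx=8 if c=='top' else 7,fy=8 if c=='top' else 7,interpolation=cv2.INTER_CUBIC)
  cv2.imwrite(f'pics/{c}28.png',cr)
E
```

```text
ee_pos: [0.5526, -0.1576, 0.1255]
wrist_force: [-0.2, -1.0, -0.5]
ee_pos: [0.5531, -0.159, 0.1207]
wrist_force: [0.9, -0.4, 0.2]
ee_pos: [0.5529, -0.1606, 0.1147]
wrist_force: [0.0, 0.3, 0.4]
[  95.77647682 -117.49165832  114.65460871]
```

View pics/side28.png

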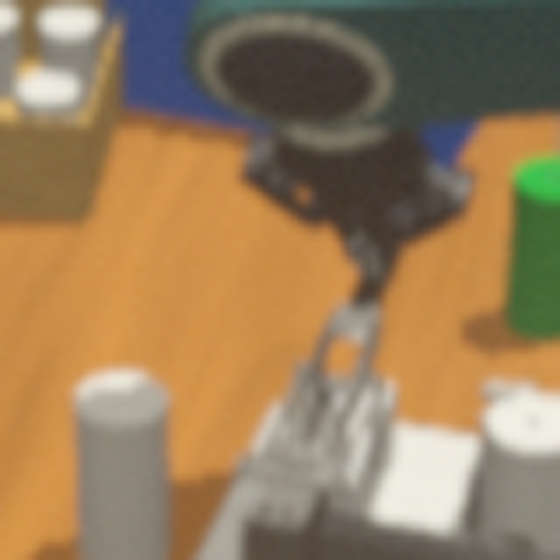

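The force has dropped to zero, so the lever probably snapped over centre. I'll press on gently to confirm it's against its stop.

```bash
for k in 1; do python3 -m pendant '[[0.0,[0,0.0035,0.002],[0,0,0]],[0.0,[0,0.0,0.0],[0,0,0]]]'| grep -E "ee|force"; done
python3 -m pendant '[[0.0,[0,0.0035,0.002],[0,0,0]],[0.0,[0,0.0,0.0],[0,0,0]]]'| grep -E "ee|force"
python3 -m pendant '[[0.0,[0,0.002,0.001],[0,0,0]],[0.0,[0,0.0,0.0],[0,0,0]]]'| grep -E "ee|force"
```

```text
ee_pos: [0.553, -0.1605, 0.1108]
wrist_force: [0.2, -0.1, 0.6]
ee_pos: [0.5535, -0.1606, 0.1077]
wrist_force: [-0.5, 0.1, 6.0]
ee_pos: [0.5538, -0.1607, 0.107]
wrist_force: [-5.9, 3.9, 18.9]
```

The sleeve is firm at z≈107 with 19 N, so the lever is on its stop. Retreating clear to check.

```bash
python3 -m pendant '[[0.0,[0,-0.01,0],[0,0,0]],[0.0,[0,-0.05,-0.02],[0,0,0]],[0.0,[0,-0.055,-0.025],[0,0,0]],[0.0,[0,-0.04,-0.045],[0,0,0]],[0.0,[0,0.0,-0.06],[0,0,0]]]'
python3 -m pendant '[[0.0,[0,0.02,-0.055],[0,0,0]],[0.0,[0,0.02,-0.055],[0,0,0]],[0.0,[0,0,0],[0,0,0]]]'
python3 - <<'E'
from h import *
print(W2F(get_obs()['ee_pos']))
for l in (0,.1,.2):print(l,proj(F2W(lpt(140,l),f),'top').round(1),proj(F2W(lpt(140,l),f),'side').round(1))
print('seat',proj(F2W(keeper(-.03),f),'top').round(1),proj(F2W(keeper(-.03),f),'side').round(1),'blank top',proj(F2W([-20,0,115],f),'top').round(1))
for c in ('top','side'):
  im=optics.camera(c);cv2.imwrite(f'pics/{c}29full.png',im)
  cr=cv2.resize(im[160:300,230:370] if c=='top' else im[160:260,230:350],None,fx=4 if c=='top' else 6,fy=4 if c=='top' else 6,interpolation=cv2.INTER_CUBIC)
  cv2.imwrite(f'pics/{c}29.png',cr)
  for t in ('keeper','loop_bar','lever_grip','gate_end'):print(c,t,[(round(r['score'],2),r['at']) for r in optics.landmark_of(t,c)][:2])
E
```

```text
time: 26.8
ee_pos: [0.5498, -0.2171, 0.3165]
orientation: [[0.998, -0.027, 0.06], [-0.066, -0.479, 0.875], [0.005, -0.877, -0.48]]
wrist_force: [1.5, -1.3, -0.1]
grip_width: -0.0001
time: 27.18
ee_pos: [0.5401, -0.3361, 0.3308]
orientation: [[0.997, -0.034, 0.064], [-0.072, -0.479, 0.875], [0.001, -0.877, -0.48]]
wrist_force: [1.0, 1.2, -1.2]
grip_width: 0.0002
[  95.05651366 -293.47783835  330.78982005]
0 [[350.3 205.3]] [[296.1 174.2]]
0.1 [[350.4 204.2]] [[296.1 171.5]]
0.2 [[350.  203.1]] [[296. 169.]]
seat [[275.3 202.4]] [[281.7 208.4]] blank top [[290.8 242.2]]
top keeper [(0.69, [275.1, 203.5])]
top loop_bar [(0.68, [301.6, 204.3]), (0.63, [273.4, 201.2])]
top lever_grip []
top gate_end [(0.72, [265.5, 204.5]), (0.43, [104.1, 281.7])]
side keeper [(0.62, [283.3, 208.5])]
side loop_bar [(0.53, [281.1, 205.4])]
side lever_grip [(0.68, [292.5, 177.6])]
side gate_end [(0.74, [277.4, 221.1]), (0.23, [337.0, 217.5])]
```

View pics/top29.png

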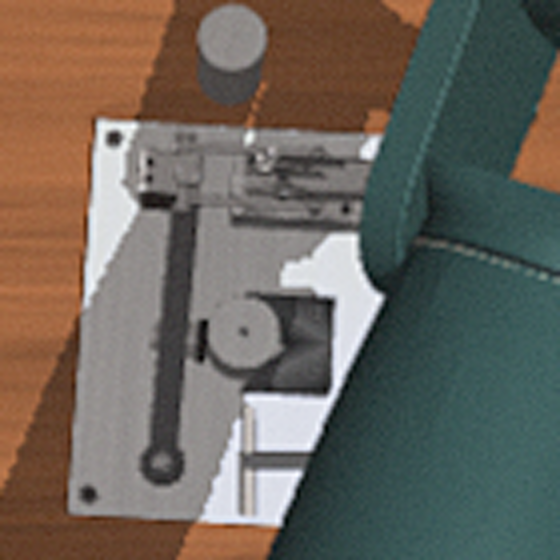

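View pics/side29.png

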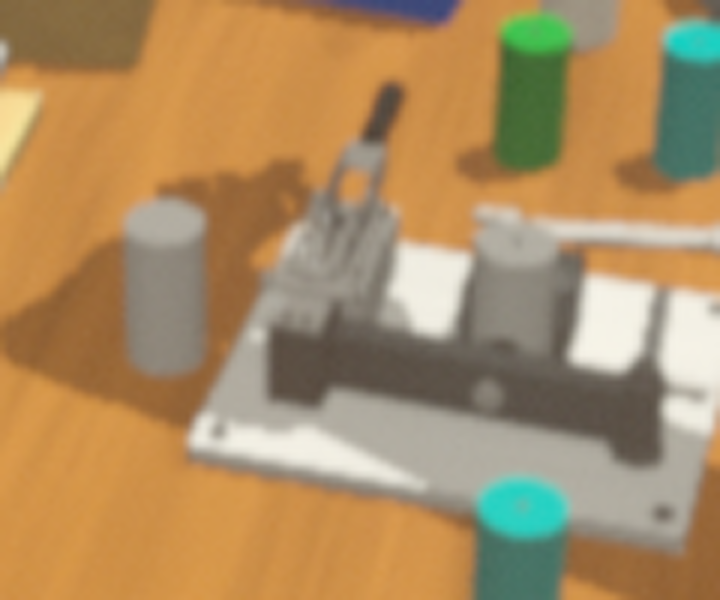

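The lever tip is at (295,174.7) in the side view, against a home prediction of (296,174). The gate end at 265.5 fits about -0.03 rad. I'll clear the arm's shadow and take a closer look at the bar.

```bash
python3 -m pendant '[[0.0,[0,0.0,-0.06],[0,0,0]],[0.0,[0,0.0,-0.06],[0,0,0]],[0.0,[-0.03,0,-0.05],[0,0,0]],[0.0,[-0.03,0,-0.05],[0,0,0]],[0.0,[0,0,0],[0,0,0]]]'
python3 - <<'E'
from h import *
for c in ('top','side'):
  im=optics.camera(c);cv2.imwrite(f'pics/{c}30full.png',im)
  cr=cv2.resize(im[185:225,255:345] if c=='top' else im[170:230,260:330],None,fx=8,fy=8,interpolation=cv2.INTER_CUBIC)
  cv2.imwrite(f'pics/{c}30.png',cr)
def q(p,c,o):return ((proj(F2W(p,f),c)[0]-o+.5)*8).round().tolist()
k=keeper(-.03)
for x in (66,124):print(q([x,k[1],90],'top',(255,185)),q([x,k[1],90],'side',(260,170)))
E
```

```text
time: 28.3
ee_pos: [0.4657, -0.5237, 0.4383]
orientation: [[0.997, -0.032, 0.065], [-0.072, -0.48, 0.874], [0.003, -0.877, -0.481]]
wrist_force: [0.4, 0.8, -0.5]
grip_width: -0.0
[162.0, 222.0] [240.0, 322.0]
[171.0, 65.0] [116.0, 301.0]
```

View pics/top30.png

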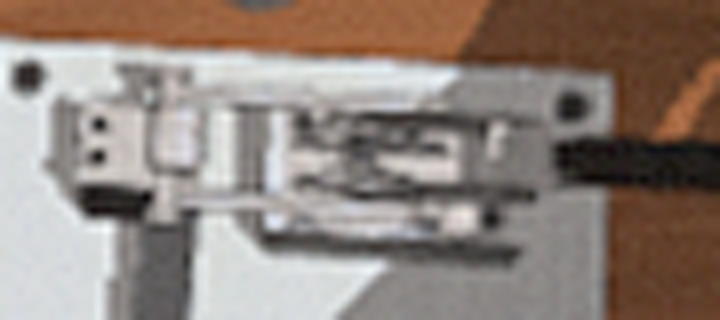

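View pics/side30.png

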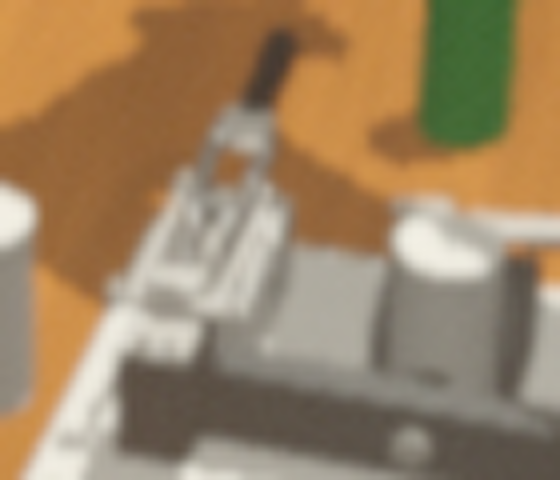

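View pics/top30full.png

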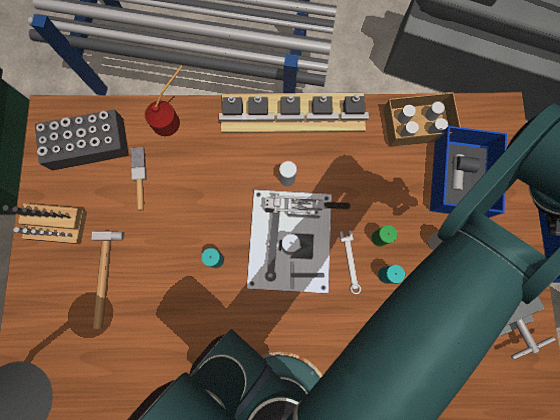

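The bar ends show at crop (175,75) and (168,212), at the predicted seat and under the keeper lip. The lever is home, the gate is drawn in, the blank is upright and the visible bystanders haven't moved. Handing in.

```bash
python3 -c "
from cell import robot
print(robot.hand_in())"
```

```text
the job is handed in; nothing more can be done
None
```

I clamped the blank and handed the job in at about 28 s of the 67 s allowed; the hand-in reports no verdict. I pushed the gate shut until the pad pressed the blank (18 N at the gate end). I then swung the loop over, lowered its bar behind the keeper, and pressed the lever down until it was firm on its stop.

**Last checks, from the final pictures:**
- **Lever:** it was home and stayed there on its own. Its tip was at (295,174.7) in the side view, against a predicted (296,174).
- **Loop bar:** it sat within about 1–2 px of the predicted seat, where 1 px is roughly 3 mm. It is partly hidden under the keeper lip, so I could not measure its height directly.
- **Gate and pad:** the gate end fits about -0.03 rad. I could not measure the pad travel; I take it from the gate being drawn in.
- **Blank and bystanders:** the blank is standing in its V-block, and the bystanders in view looked unmoved. The arm hid the drill chuck and most of the oil bottle in the last top view, so I did not check those two.
- **Robot:** the arm was clear of everything with no force at the wrist.

**What went wrong on the way:**
- The first try at the loop bar missed, and the next grip slipped to the edge of the pads. I let the bar rest on the keeper lip and regripped it.
- While I lowered the bar, contact reached 25 N as it settled on the keeper foot.
- The first push on the lever jammed, reaching about 57 N along the tool (about 60 N at the wrist, limit 120 N). I put it down to the rubber sleeve gripping the fingertip. I backed off and followed the lever's arc instead. I could not confirm that only the fingers touched there, and the limit for the arm or gripper body is 40 N.
- In the pictures, the fingertips sat roughly 15–30 mm behind where the stated tool offset puts them, so I worked from the pictures and the forces.

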